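# Regenerate the desiccant canisters in the bench dryer

### The job

Dry out the spent desiccant canisters: lift the dryer's cover right up to its stop, then fetch every canister by its knob from the bottom of the deep narrow wells of the storage rack and set each one down upright in its own compartment of the dryer, without dropping it. When all are in, lower the cover gently until it lies fully shut and then press the start button all the way down and let go. Do not slam the cover, bang against the rack or shift the other things on the table.

Things in the scene. Friction and masses are not known exactly. Their poses are not given: they have to be found in the camera images.
- rack: Grey plastic storage rack, fixed, 72 x 256 x 100 mm (x, y, z). Three wells in a row along its y axis, open on top, centred at x = 0, y = -84, 0, +84 mm; each inside 64 (x) by 80 mm (y), 94 mm deep, floor 6 mm above the table, walls 4 mm; 12 mm high ribs on the floor keep a canister within 4 mm of the middle. Origin: centre of the underside, on the table. A wide open gripper does not fit into a well
- dryer: White drying box, fixed, 104 x 212 x 94 mm without cover; grey control box (60 x 45 x 90 mm) on its +y end. Three compartments in a row along y, each 96 (x) by 66 mm (y), centred at x = 0, y = -69, 0, +69 mm; floor 8 mm above the table; outer walls 4 mm thick, 94 mm high; partitions 3 mm thick, up to 38 mm above the table. Origin: centre of the underside of the white box, on the table
- cover (a joint): Angle of the dryer's flat metal cover about the hinge on the box's +x top edge: 0 = lying shut on the rim, 1.7 = leaning back fully open against its stop (rad). Grows as the cover's -x edge rises. Hinge friction holds the cover wherever it is left; 2 to 6 N at the handle move it. Cover 104 x 212 x 6 mm
- cover_hinge (a point): Point on the hinge axis, half-way along it; the axis runs along the dryer's y axis, 52 mm to +x of the dryer's origin and 94 mm up
- cover_handle (a point): Middle of the round black handle bar on top of the cover: bar 12 mm thick, 90 mm long between its two posts, parallel to the hinge; with the cover shut it lies 86 mm to -x of the hinge axis and 46 mm above it (34 mm of free space between bar and cover) and goes round with the cover
- start (a joint): Travel of the start button, 0 = up, 0.006 = fully down (m); a spring returns it, 5 N holds it fully down
- start_top (a point): Top centre of the round start button (26 mm across) on top of the control box, 130 mm to +y of the dryer's origin and 110 mm above the table; it is pressed straight down
- canister_1_knob (a point): Desiccant canister: metal cylinder 56 mm across, 42 mm high, with a black knob on top, 16 mm across, 36 mm high, to lift it by; in all 78 mm high, 0.13 to 0.25 kg. This point: middle of the knob, on the axis, 60 mm above the underside; z is the axis, upward. At the start it stands on the floor of a well of the rack with a few mm of play; absent (None) in some starts
- canister_1: The same canister as canister_1_knob; origin: centre of its underside
- canister_2_knob (a point): Desiccant canister: metal cylinder 56 mm across, 42 mm high, with a black knob on top, 16 mm across, 36 mm high, to lift it by; in all 78 mm high, 0.13 to 0.25 kg. This point: middle of the knob, on the axis, 60 mm above the underside; z is the axis, upward. At the start it stands on the floor of a well of the rack with a few mm of play; absent (None) in some starts
- canister_2: The same canister as canister_2_knob; origin: centre of its underside
- canister_3_knob (a point): Desiccant canister: metal cylinder 56 mm across, 42 mm high, with a black knob on top, 16 mm across, 36 mm high, to lift it by; in all 78 mm high, 0.13 to 0.25 kg. This point: middle of the knob, on the axis, 60 mm above the underside; z is the axis, upward. At the start it stands on the floor of a well of the rack with a few mm of play; absent (None) in some starts
- canister_3: The same canister as canister_3_knob; origin: centre of its underside
- marker_pen: Bystander, to be left alone: black marker pen lying flat, 124 mm long, 20 mm thick. Origin: centre of the underside
- screwdriver: Bystander, to be left alone: yellow-handled precision screwdriver lying flat, 173 mm long, 19 mm thick. Origin: centre of the underside
Things that resemble listed ones, but are neither listed nor needed, are in the scene too. Leave any yellow look-alike of the canister_1 alone.

How it is judged (in metres and radians):
On the way, in this order (a step that is already met when the one before it is completed fails the run):
1. the cover is lifted to its open stop (value of joint cover above 1.6 rad), for 0.2 s.
2. every canister stands upright in a compartment of the dryer (x of canister_1_knob in the frame of dryer between -0.03 and 0.03 m and y of canister_1_knob in the frame of dryer between -0.095 and 0.095 m and z of canister_1_knob in the frame of dryer between 0.06 and 0.075 m and angle between each of canister_1_knob, canister_2_knob, canister_3_knob's own z axis and vertical below 0.12 rad and x of canister_2_knob in the frame of dryer between -0.03 and 0.03 m and y of canister_2_knob in the frame of dryer between -0.095 and 0.095 m and z of canister_2_knob in the frame of dryer between 0.06 and 0.075 m and x of canister_3_knob in the frame of dryer between -0.03 and 0.03 m and y of canister_3_knob in the frame of dryer between -0.095 and 0.095 m and z of canister_3_knob in the frame of dryer between 0.06 and 0.075 m), for 0.2 s.
3. the cover lies shut with all canisters inside (all of step 2 and value of joint cover below 0.04 rad), for 0.2 s.
4. with the cover shut, the start button is pressed all the way down (value of joint start above 0.0045 m and value of joint cover below 0.04 rad), for 0.05 s.
At the end, for the whole second after the job is handed in: Every canister present stands upright (within 0.12 rad) on the floor of a compartment of the dryer, the cover lies shut (under 0.04 rad), the start button has been pressed with the cover shut and is up again (all of step 3 and value of joint start below 0.002 m); the robot touches nothing.
It fails at once if the cover is slammed, shut or against its open stop (faster than 2.5 rad/s near either end) ((value of joint cover below 0.3 rad and velocity of joint cover below -2.5 rad/s) or (value of joint cover above 1.4 rad and velocity of joint cover above 2.5 rad/s)).
It fails at once if a canister is dropped into the dryer from above its rim (falls faster than 1 m/s inside it) ((horizontal distance between canister_1 and dryer below 0.12 m and height (world z) of canister_1 below 0.06 m and linear speed of canister_1 above 1 m/s) or (horizontal distance between canister_2 and dryer below 0.12 m and height (world z) of canister_2 below 0.06 m and linear speed of canister_2 above 1 m/s) or (horizontal distance between canister_3 and dryer below 0.12 m and height (world z) of canister_3 below 0.06 m and linear speed of canister_3 above 1 m/s)).
It fails at once if the fingers strike or lever the rack with more than 30 N (contact force between the fingers and rack above 30 N).
It fails at once if a bystander is shifted by more than 3 cm (distance of any of marker_pen, screwdriver from where it was at the start of the episode above 0.03 m).
Of canister_1, canister_2, canister_3 only 2 to 3 are there at a start; the rules pass over those that are not, and their reading is None.
At some moment in a run one of canister_1, canister_2, canister_3 may be knocked a few centimetres aside while the robot is not near it.
It also fails if it takes over 208 s, if anything falls off the work surface, if the arm or the gripper's body presses on something with over 40 N, if the wrist force passes 120 N, or if a joint passes its speed limit or range.

### The arm

A 6-joint arm with a two-finger parallel gripper is mounted at the origin on a cart in front of the work surface, level with it; the furniture and walls round the work are solid. World frame = base frame: x ahead of the robot, y to its left, z up, the work surface at z = 0. Lengths are in mm, angles in rad, forces in N, time in s.
With the tool pointing down it reaches from about 350 to 975 mm from the base axis. Payload 7.1 kg.
Tool frame: the origin (TCP) lies on the mounting face of the last link; the fingertips stand 182 mm ahead of it and the grasp point (between the pads) lies 163 mm ahead of it (ctrl.tip_reach is the distance from the TCP to the fingertips, in mm); z points along the fingers, y is the direction in which the jaws open and shut (so a half turn about z gives the same grasp; the last joint's range is limited). The gripper opens to 88 mm and grips with 3 to 60 N. Pads are 20 mm wide; open, the fingers measure 115 mm over their backs; the gripper's body (75 mm by 178 mm) begins 61 mm behind the grasp point.
Start: joints at [-1.278, 0.423, 1.63, -0, 1.089, -0.019], TCP at [191.751, -594.843, 404.675] pointing down, gripper open.
Joint ranges: [-3, 3], [-0.9, 2.11], [0.09, 2.58], [-1.31, 4.45], [0.11, 2.69], [-2.54, 2.54]. Speed limits (rad/s): [2.39, 2.39, 3.01, 3.14, 3.14, 3.14].

### API

Orientations are given as a rotation vector (axis times angle).
In Python, from workcell import ctrl gives the robot as it stands.
- The arm moves only by the tool jog_arm, never from a script. Its argument "steps" is a list that holds one entry, the list of rows, each a list of 7 numbers: the shift along the tool's x, y, z in m, then the turn, a rotation vector about the tool's x, y, z in degrees, then the gripper's target within -1 to 1 (shut at 1, half-way at 0, fully open at -1). A call has 1 to 20 rows; each row shifts and turns the commanded pose from where the row before left it, along the tool's axes as they then stand; what a row does not reach is not made up. A row lasts 1/12 s, in which the tool goes at most 41.7 mm and 7.16 degrees, less where a joint would pass 70% of its speed; a pose out of reach is approached as far as the arm can. A call is refused whole if a number of a shift passes 0.0417 or a number of a turn 7.16, either way. A call with a gripper value outside its range is refused whole. The fingers move at their own pace and stop on an object; the grip force is fixed at half the most. Time passes only in rows, so rows that do not move let the fingers close. It gives the time, the measured TCP pose, the force and the opening at its end, in the units of the state.
- ctrl.get_obs(): the state, without advancing time (a new reading comes with each control period).
- ctrl.get_image(name): name is "side" or "top" or "wrist"; returns the picture (384x512x3 uint8, red, green, blue); there is no depth.
- ctrl.camera_info(name): a dict with "fx", "fy", "cx", "cy" (pixels), "dist" ([k1, k2, p1, p2, k3] as OpenCV has them; the pictures are not rectified), "origin" and "attitude" of the camera in the world; the wrist camera has in their place "T_tool_cam" (4x4, takes a point from camera to tool coordinates, whose origin is the TCP and whose axes are the flange's). Camera axes: x right, y down, z forward; pixel columns grow to the right and rows downward; lengths in mm; the calibration is good to about 2 mm. A picture is of the moment at which its call begins: read the wrist's pose just before it. camera_info takes no time and is no camera call.
- ctrl.close_job(): hands the job in, once; it reports no verdict.
Trained networks look in the newest picture that a camera, given by its name, has taken for a name from the list of things; names that differ only in an ending like _2 or _b are one class to them, and where a whole thing is asked for, a point or a joint stands for the part that bears it (a point fixed in the world has none). Each returns a list of dicts, best first, with "p" (0 to 1); they miss things now and then, are a little off and sometimes report something else, mostly with a low value. They report only what shows in the picture. A call takes as long as a camera call. They do not tell look-alikes from the thing itself.
- ctrl.look_for(thing, camera): "bbox" ([left, top, right, bottom] in pixels, round what is visible of it).
- ctrl.trace(thing, camera): "pixels" (384x512 bool, what is visible of it) and "bbox" ([left, top, right, bottom] in pixels, round what is visible of it).
- ctrl.landmark_of(thing, camera): "uv" ([column, row] in pixels: a listed point, or the origin of a listed thing).
The state is a dict: "t": time; "qpos": joint angles; "qvel": joint speeds; "joint_torque": joint torques, N m; "ee_pos": TCP position; "orientation": TCP orientation; "ft_force": force on the tool from outside, world axes, zero at the start; "moment": the same for the moment, N m; "width": finger opening in mm.
Only numpy, scipy, OpenCV 4.12 (cv2) and the standard library are available. Lean on these libraries where they do the work, as an engineer would, in place of code of your own. Each camera call takes 0.05 s, during which the arm holds its last target.

## Working session

There is one attempt and no reset: what is moved stays moved. The work goes in short steps, Python scripts to look and compute and a tool call to move; the robot and the scene stay as the last step left them, time stands still between calls to the robot, and variables do not carry over. Pictures are saved under pics/ and viewed, and the job is handed in when it is done.

Besides the shell and the picture viewer there is one more tool, called after "Call:" as a command line: name --argument value ..., lists and objects as JSON in quotes. jog_arm: Moves the arm, as the interface text tells. Its arguments: {"type":"object","properties":{"steps":{"type":"array"}},"required":["steps"]}

```bash
mkdir -p pics; ls; python3 - <<'E'
from workcell import ctrl
import cv2,numpy as np
o=ctrl.get_obs();print(o)
for n in ["side","top","wrist"]:
    im=ctrl.get_image(n);cv2.imwrite(f"pics/{n}0.png",im[:,:,::-1]);print(n,ctrl.camera_info(n))
    for th in ["rack","dryer","cover_handle","cover_hinge","start_top","canister_1_knob","marker_pen","screwdriver"]:
        for d in ctrl.landmark_of(th,n): print(n,th,np.round(d["uv"],1),round(d["p"],2))
E
```

```text
pics
{'t': 0.0, 'qpos': array([-1.27800703e+00,  4.23821612e-01,  1.63068700e+00, -2.69249327e-05,
        1.08853870e+00, -1.90235001e-02]), 'qvel': array([-3.56866348e-04, -1.29971306e-03, -7.99205335e-05, -5.65653116e-04,
       -1.62766719e-04, -5.83713652e-04]), 'joint_torque': array([-2.74030499e-03, -5.44636381e+01, -2.73669434e+01,  6.42795372e-02,
        2.28550297e-02, -8.41209248e-05]), 'ee_pos': array([ 191.66928473, -594.59853703,  403.91466465]), 'orientation': array([-3.10206547e+00, -4.87608727e-01,  3.48742412e-04]), 'ft_force': array([-0.34108303, -0.5224416 ,  0.09141701]), 'moment': array([-0.02219654, -0.0172522 ,  0.01072403]), 'width': 87.96463401660104}
side {'fx': 364.0977910732061, 'fy': 364.0977910732061, 'cx': 257.55897100693966, 'cy': 192.7451969051415, 'dist': array([-0.0041604,  0.       ,  0.       ,  0.       ,  0.       ]), 'origin': array([539.63037531, 648.38601595, 841.77770753]), 'attitude': array([-0.19005689, -2.99705043,  0.82015556])}
side rack [259.4 258.4] 0.7
side dryer [240.7 163.8] 0.91
side cover_handle [248.6 120.9] 0.95
side cover_hi
[... 833 characters left out ...]
32.2 227.2] 0.56
top canister_1_knob [278.7 291.9] 0.56
top marker_pen [302.6 159.3] 0.57
top marker_pen [343.3 194.5] 0.19
top screwdriver [187.8 133.9] 0.56
wrist {'fx': 270.8004953517319, 'fy': 270.8004953517319, 'cx': 258.58363005396785, 'cy': 187.54013153976598, 'dist': array([-0.0013587,  0.       ,  0.       ,  0.       ,  0.       ]), 'T_tool_cam': array([[-3.91363043e-04, -9.58518105e-01, -2.85031384e-01,
         7.73169400e+01],
       [ 9.99999765e-01, -5.35703424e-04,  4.28438714e-04,
         2.02152691e-01],
       [-5.63358552e-04, -2.85031150e-01,  9.58518089e-01,
         1.81594661e+01],
       [ 0.00000000e+00,  0.00000000e+00,  0.00000000e+00,
         1.00000000e+00]])}
```

View pics/side0.png

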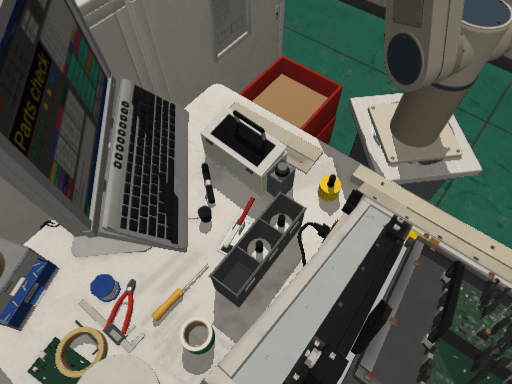

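View pics/top0.png

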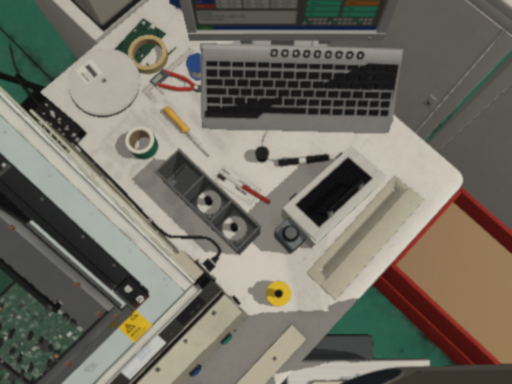

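View pics/wrist0.png

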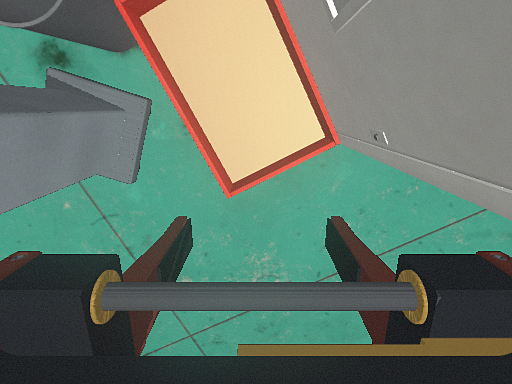

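The side view shows two canisters: knobs at about (259,245) and (281,219), in the rack's middle and near-robot wells. The far well at (235,272) is empty. The yellow look-alike sits at (330,186), the dryer at (240,150) and the start button at (282,168). Next I'll fit the rack and dryer poses.

```bash
cat > h.py <<'E'
import cv2,numpy as np
from workcell import ctrl
from scipy.spatial.transform import Rotation as R
from scipy.optimize import minimize,least_squares
def cam(n,obs=None):
    c=ctrl.camera_info(n)
    K=np.array([[c["fx"],0,c["cx"]],[0,c["fy"],c["cy"]],[0,0,1.]])
    if n=="wrist":
        T=np.eye(4);T[:3,:3]=R.from_rotvec(obs["orientation"]).as_matrix();T[:3,3]=obs["ee_pos"]
        T=T@c["T_tool_cam"];Rm,o=T[:3,:3],T[:3,3]
    else: Rm,o=R.from_rotvec(c["attitude"]).as_matrix(),np.array(c["origin"])
    return K,np.array(c["dist"]),Rm,o
def proj(P,C):
    K,d,Rm,o=C
    P=np.atleast_2d(P).astype(float)
    rv=cv2.Rodrigues(Rm.T)[0]; t=-Rm.T@o
    return cv2.projectPoints(P.reshape(-1,1,3),rv,t,K,d)[0].reshape(-1,2)
def ray(uv,C):
    K,d,Rm,o=C
    x=cv2.undistortPoints(np.array(uv,float).reshape(-1,1,2),K,d).reshape(-1,2)
    return (Rm@np.c_[x,np.ones(len(x))].T).T,o
def onplane(uv,z,C):
    v,o=ray(uv,C); return o+v*((z-o[2])/v[:,2])[:,None]
def tri(uvs,Cs):
    A=np.zeros((3,3));b=np.zeros(3);L=[]
    for uv,C in zip(uvs,Cs):
        v,o=ray(uv,C);v=v[0]/np.linalg.norm(v[0]);M=np.eye(3)-np.outer(v,v);A+=M;b+=M@o;L.append((M,o))
    p=np.linalg.solve(A,b);return p,[np.linalg.norm(M@(p-o)) for M,o in L]
def place(P,x,y,yaw):
    P=np.atleast_2d(P).astype(float);c,s=np.cos(yaw),np.sin(yaw)
    return np.c_[x+c*P[:,0]-s*P[:,1],y+s*P[:,0]+c*P[:,1],P[:,2]]
def box(x0,x1,y0,y1,z0,z1): return np.array([[x,y,z] for x in(x0,x1) for y in(y0,y1) for z in(z0,z1)],float)
E
python3 - <<'E'
from h import *
Ct,Cs=cam("top"),cam("side")
res={}
for n in ["top","side"]:
    im=ctrl.get_image(n)[:,:,::-1].copy()
    for th,col in [("rack",(0,255,0)),("dryer",(255,0,0)),("start_top",(0,0,255)),("screwdriver",(255,0,255)),("marker_pen",(255,255,0))]:
        t=ctrl.trace(th,n)
        for d in t[:1]:
            res[th+n]=d["pixels"]; im[d["pixels"]]=(0.5*im[d["pixels"]]+0.5*np.array(col)).astype(np.uint8);print(n,th,d["p"],d["bbox"],d["pixels"].sum())
    cv2.imwrite(f"pics/m_{n}.png",im)
np.savez("masks.npz",**res)
# coarse triang
print("handle",tri([[344.4,193.4],[248.6,120.9]],[Ct,Cs]))
print("start",tri([[288.8,234.6],[280.7,164.5]],[Ct,Cs]))
print("knob",tri([[232.2,227.2],[281.1,219.1]],[Ct,Cs]))
print("yellow",tri([[278.7,291.9],[331.9,181.1]],[Ct,Cs]))
print("rack",onplane([[214.4,211]],0,Ct),onplane([[259.4,258.4]],0,Cs))
print("dryer",onplane([[330.3,204.4]],0,Ct),onplane([[240.7,163.8]],0,Cs))
E
```

```text
top rack 0.77 [156.5, 149.4, 260.3, 252.5] 3138
top dryer 0.91 [276.0, 147.6, 389.4, 252.9] 5563
top start_top 0.5 [286.1, 225.4, 297.1, 242.8] 129
top screwdriver 0.87 [163.5, 108.6, 203.1, 148.0] 261
top marker_pen 0.64 [278.4, 156.3, 330.8, 167.1] 382
side rack 0.79 [210.7, 193.4, 303.4, 307.6] 4184
side dryer 0.66 [201.3, 108.2, 294.9, 198.0] 4991
side start_top 0.68 [276.2, 163.0, 289.7, 171.2] 107
side screwdriver 0.91 [151.3, 259.1, 212.0, 320.9] 452
side marker_pen 0.7 [203.4, 162.9, 212.1, 203.9] 229
handle (array([489.84231862,  41.96290768, 161.73987495]), [np.float64(1.3260446701774895), np.float64(1.326044670177568)])
start (array([418.78722668, 152.17166557, 114.25937019]), [np.float64(5.395800729924079), np.float64(5.395800729924106)])
knob (array([438.99753035, 276.07245361,  72.42766232]), [np.float64(1.6264977642583307), np.float64(1.6264977642583323)])
yellow (array([295.15681378, 176.99732045,  58.05657313]), [np.float64(2.242039556886346), np.float64(2.242039556886225)])
rack [[488.96313169 323.95965775   0.        ]] [[500.03031396 338.37239858   0.        ]]
dryer [[502.88053939  47.06239504   0.        ]] [[ 5.16596356e+02  5.39973158e+01 -1.13686838e-13]]
```

```bash
python3 - <<'E'
import cv2,numpy as np
s=cv2.imread("pics/side0.png");t=cv2.imread("pics/top0.png")
a=cv2.resize(s[90:210,190:350],(800,600),interpolation=3);cv2.imwrite("pics/zs.png",a)
b=cv2.resize(t[140:260,265:425],(800,600),interpolation=3);cv2.imwrite("pics/zt.png",b)
m=np.hstack([cv2.imread("pics/m_top.png")[100:300,130:430],cv2.imread("pics/m_side.png")[95:310,130:390][:200]])
cv2.imwrite("pics/zm.png",cv2.resize(m,None,fx=1.4,fy=1.4))
E
```

```text
(no output)
```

View pics/zs.png

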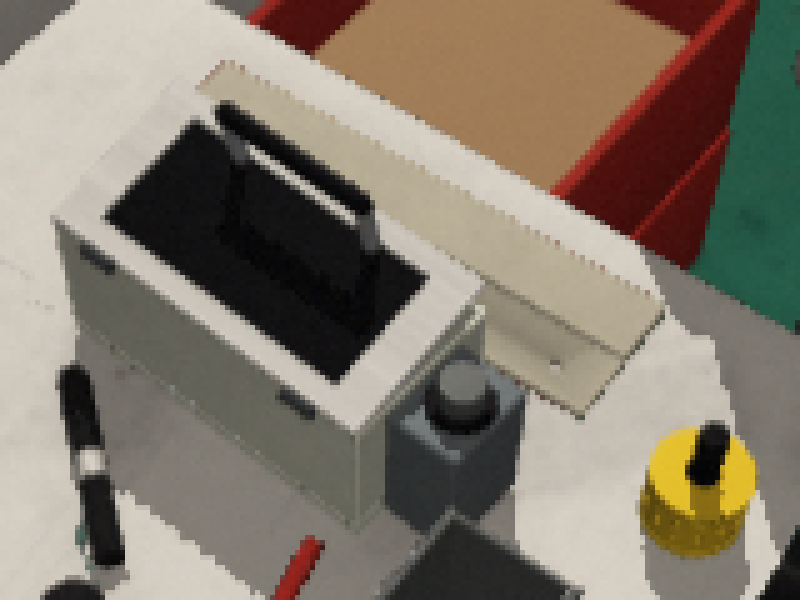

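View pics/zt.png

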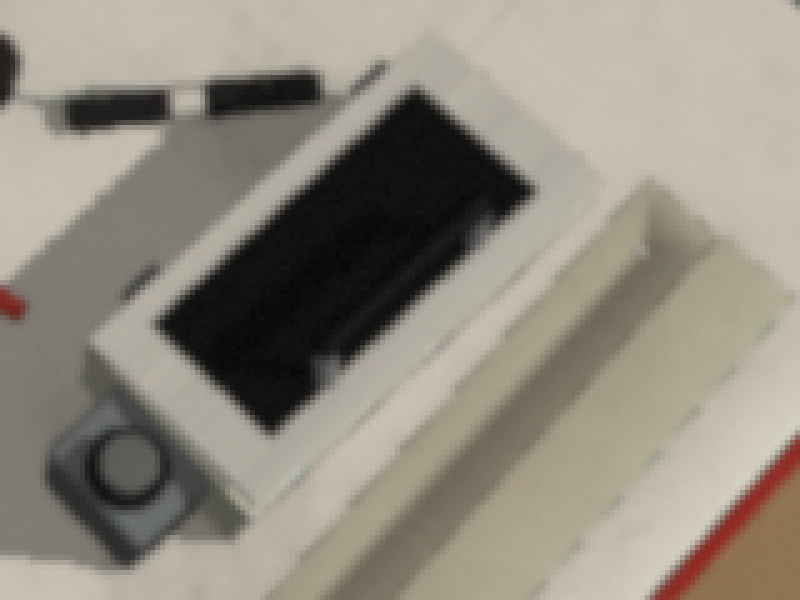

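View pics/zm.png

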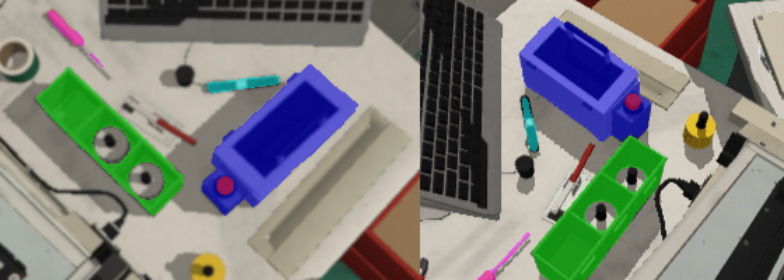

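```bash
cat > fit.py <<'E'
from h import *
M=np.load("masks.npz");Cs={n:cam(n) for n in("top","side")}
S=4
def ras(parts,C):
    im=np.zeros((384*S,512*S),np.uint8)
    for P in parts:
        uv=proj(P,C);h=cv2.convexHull(((uv+0.5)*S).astype(np.float32));cv2.fillConvexPoly(im,h.astype(np.int32),255)
    return cv2.resize(im,(512,384),interpolation=cv2.INTER_AREA)/255.
def rackp(p): return [place(box(-36,36,-128,128,0,100),*p[:3])]
def hing(P,a):  # P relative to hinge (x,z), dryer coords
    Q=P.copy();x,z=P[:,0],P[:,2]
    # rotate so -x edge rises
    Q[:,0]=52+x*np.cos(a)+z*np.sin(a);Q[:,2]=94-x*np.sin(a)+z*np.cos(a);return Q
def handle(p): return place(hing(np.array([[-86.,0,46]]),p[3]),*p[:3])
def dryp(p):
    L=[box(-52,52,-106,106,0,94),box(-30,30,106,151,0,90)]
    t=np.linspace(0,2*np.pi,16)
    L.append(np.vstack([np.c_[13*np.cos(t),130+13*np.sin(t),0*t+z] for z in(90,110)]))
    L+=[hing(b,p[3]) for b in [box(-104,0,-106,106,0,6),box(-92,-80,-45,45,40,52),box(-90,-82,-49,-41,0,46),box(-90,-82,41,49,0,46)]]
    return [place(q,*p[:3]) for q in L]
def iou(f,p,key,names=("top","side")):
    s=0
    for n in names:
        m=M[key+n].astype(float);r=ras(f(p),Cs[n]);s+=np.abs(m-r).sum()/m.sum()
    return s
def fit(f,p0,key,sc,names=("top","side")):
    p=np.array(p0,float)
    for k in (1,0.3):
        sim=np.vstack([p]+[p+np.eye(len(p))[i]*sc[i]*k for i in range(len(p))])
        r=minimize(lambda q:iou(f,q,key,names),p,method="Nelder-Mead",options=dict(initial_simplex=sim,maxfev=250));p=r.x
    return p,r.fun
if __name__=="__main__":
  for names in (("top","side"),("top",),("side",)):
    d=fit(dryp,[510,50,np.deg2rad(50),0.15],"dryer",[15,15,.15,.1],names);print(names,np.round(d[0],3),d[1],handle(d[0]),place([[0,130,110]],*d[0][:3]))
    r=fit(rackp,[490,325,np.deg2rad(-45)],"rack",[15,15,.15],names);print(np.round(r[0],3),r[1])
    if len(names)==2: np.savez("pose.npz",d=d[0],r=r[0])
  p=np.load("pose.npz")
  for n in ("top","side"):
    im=cv2.resize(ctrl.get_image(n)[:,:,::-1],None,fx=3,fy=3,interpolation=3)
    for P in dryp(p["d"])+rackp(p["r"]):
        h=cv2.convexHull(((proj(P,Cs[n])+.5)*3).astype(np.float32)).astype(np.int32);cv2.polylines(im,[h],True,(0,0,255) if len(P)==8 else(0,255,0),1)
    c={"top":(150,130),"side":(190,95)}[n]
    cv2.imwrite(f"pics/fit_{n}.png",im[c[1]*3:c[1]*3+600,c[0]*3-0:c[0]*3+750])
E
python3 fit.py
```

```text
('top', 'side') [5.08115e+02 5.28200e+01 7.30000e-01 1.78000e-01] 0.07505359212870225 [[489.8590937   36.46908679 154.48602759]] [[421.3795549  149.65558805 110.        ]]
[499.405 330.735  -0.768] 0.5464083530161585
('top',) [5.08044e+02 5.31730e+01 7.32000e-01 2.00000e-01] 0.025233951211259265 [[490.81981822  37.68411294 156.14796367]] [[421.11739248 149.83643742 110.        ]]
[500.095 330.596  -0.77 ] 0.3708031842437421
('side',) [5.07467e+02 5.30270e+01 7.21000e-01 1.83000e-01] 0.04911035943129005 [[489.28357181  37.04792202 154.86402969]] [[421.65349078 150.67965621 110.        ]]
[498.748 330.801  -0.767] 0.16690004873842465
```

View pics/fit_top.png

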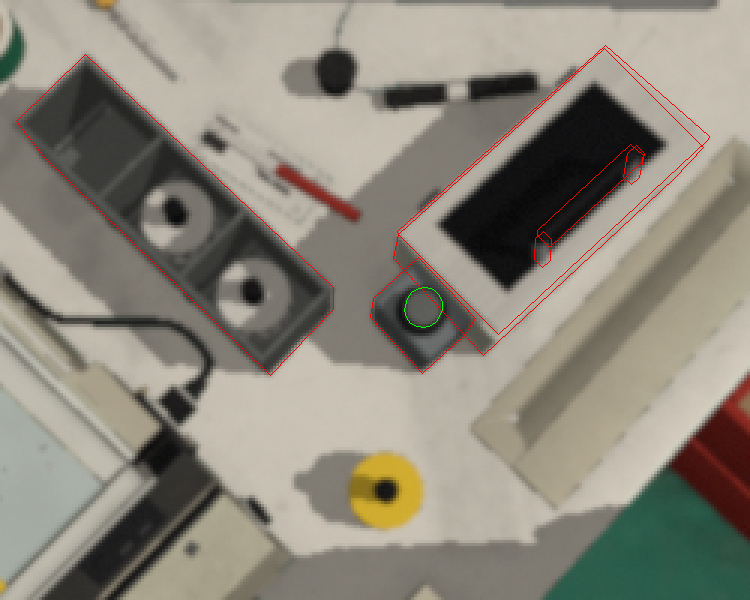

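View pics/fit_side.png

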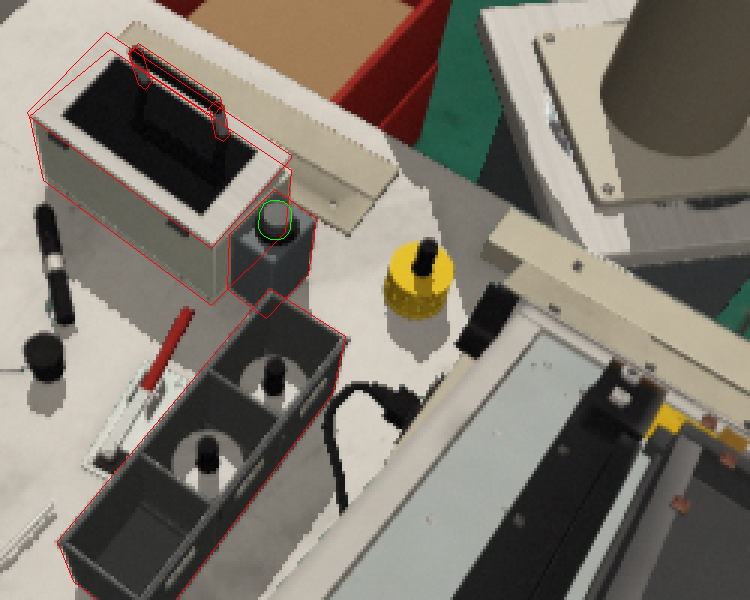

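```bash
cat >> h.py <<'E'
def plan(tgt,yaw,n=None,tilt=True):
    """tgt: TCP target; yaw: desired world angle of tool y (tool down). prints: turn first, then shift in turned tool axes"""
    o=ctrl.get_obs();Rm=R.from_rotvec(o["orientation"]).as_matrix()
    ty=np.array([np.cos(yaw),np.sin(yaw),0]);tz=np.array([0,0,-1.]);tx=np.cross(ty,tz)
    Rt=np.c_[tx,ty,tz];rv=R.from_matrix(Rm.T@Rt).as_rotvec(degrees=True)
    d=np.array(tgt)-o["ee_pos"]
    print("t",round(o["t"],2),"tcp",np.round(o["ee_pos"],1),"yaw",round(np.arctan2(Rm[1,1],Rm[0,1]),3),"w",round(o["width"],1),"F",np.round(o["ft_force"],1),"q",np.round(o["qpos"],2))
    print(" turn(tool,deg)",np.round(rv,2)," shift before turn",np.round(Rm.T@d,1)," after turn",np.round(Rt.T@d,1))
E
python3 - <<'E'
from h import *
from fit import *
p=np.load("pose.npz")["d"]
h=handle(p)[0];print(h)
plan([h[0],h[1],404],p[2])
C=Cs["top"]
print(onplane([[200,45],[395,45],[400,130],[210,130]],20,C),onplane([[190,10]],200,C))
E
```

```text
[489.8590937   36.46908679 154.48602759]
t 2.05 tcp [ 191.7 -594.8  404.7] yaw -1.259 w 87.8 F [ 0.2  0.  -0.2] q [-1.28  0.42  1.63  0.    1.09 -0.02]
 turn(tool,deg) [  -0.     -0.   -113.99]  shift before turn [ 477.4 -509.4    0.7]  after turn [271.3 643.3   0.7]
[[ 919.11909355  365.88468369   20.        ]
 [ 914.69961246 -133.92681067   20.        ]
 [ 682.93554726 -128.19795535   20.        ]
 [ 686.75977127  335.87818884   20.        ]] [[897.19245574 364.79841131 200.        ]]
```

Call:
jog_arm --steps '[[[0.028,-0.03,0,0,0,0,0],[0.028,-0.03,0,0,0,0,0],[0.028,-0.03,0,0,0,0,0],[0.028,-0.03,0,0,0,0,0],[0.028,-0.03,0,0,0,0,0],[0.028,-0.03,0,0,0,0,0],[0.028,-0.03,0,0,0,0,0],[0.028,-0.03,0,0,0,0,0],[0.028,-0.03,0,0,0,0,0],[0.028,-0.03,0,0,0,0,0],[0.028,-0.03,0,0,0,0,0],[0.028,-0.03,0,0,0,0,0],[0.028,-0.03,0,0,0,0,0],[0.028,-0.03,0,0,0,0,0],[0.028,-0.03,0,0,0,0,0],[0.028,-0.03,0,0,0,0,0],[0.028,-0.03,0,0,0,0,0]]]'

```text
t: 3.47
ee_pos: [488.8, 38.8, 405.0]
orientation: [3.103, 0.488, 0.001]
ft_force: [1.7, -0.6, 0.3]
width: 44.0
```

Call:
jog_arm --steps '[[[0,0,0,0,0,-7.1,0],[0,0,0,0,0,-7.1,0],[0,0,0,0,0,-7.1,0],[0,0,0,0,0,-7.1,0],[0,0,0,0,0,-7.1,0],[0,0,0,0,0,-7.1,0],[0,0,0,0,0,-7.1,0],[0,0,0,0,0,-7.1,0],[0,0,0,0,0,-7.1,0],[0,0,0,0,0,-7.1,0],[0,0,0,0,0,-7.1,0],[0,0,0,0,0,-7.1,0],[0,0,0,0,0,-7.1,0],[0,0,0,0,0,-7.1,0],[0,0,0,0,0,-7.1,0],[0,0,0,0,0,-7.1,0]]]'

```text
t: 4.8
ee_pos: [488.4, 36.6, 404.8]
orientation: [1.282, 2.868, 0.0]
ft_force: [0.2, 0.0, -0.8]
width: 43.9
```

```bash
cat > chk.py <<'E'
from h import *
from fit import *
p=np.load("pose.npz")["d"]
h=handle(p)[0]
plan([h[0],h[1],404],p[2])
o=ctrl.get_obs();im=ctrl.get_image("wrist")[:,:,::-1].copy();C=cam("wrist",o)
for th in ["cover_handle","cover_hinge","start_top"]:
    for d in ctrl.landmark_of(th,"wrist"): print(th,np.round(d["uv"],1),round(d["p"],2))
print("pred",proj(h,C),proj(place([[52,0,94],[0,130,110]],*p[:3]),C))
for P in dryp(p):
    q=cv2.convexHull(proj(P,C).astype(np.float32)).astype(np.int32);cv2.polylines(im,[q],True,(0,0,255),1)
cv2.imwrite("pics/w1.png",im)
E
python3 chk.py
```

```text
t 4.8 tcp [488.4  36.6 404.8] yaw 0.73 w 43.9 F [ 0.2  0.  -0.8] q [ 0.05  0.22  1.92 -0.    0.99 -0.68]
 turn(tool,deg) [ 0.01  0.01 -0.04]  shift before turn [-1.1  1.   0.8]  after turn [-1.1  1.   0.8]
cover_handle [262.8 199.7] 0.7
cover_hinge [325.8 182.5] 0.77
start_top [287.3  47.8] 0.57
pred [[260.84641105 198.55290336]] [[328.80109211 180.98602495]
 [287.13400533  50.04497014]]
```

View pics/w1.png

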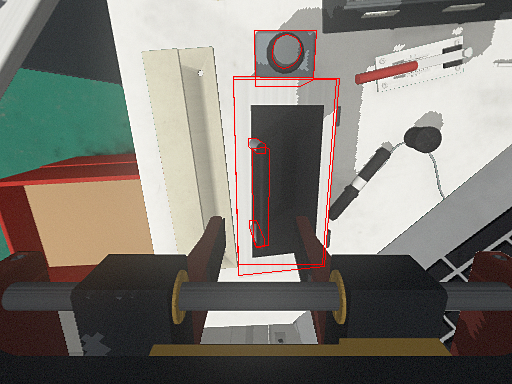

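The wrist view matches the model, with the bar at (261,195) lying between the fingers. I'll descend and grip it.

Call:
jog_arm --steps '[[[-0.001,0.001,0.015,0,0,0,0],[0,0,0.015,0,0,0,0],[0,0,0.015,0,0,0,0],[0,0,0.015,0,0,0,0],[0,0,0.01,0,0,0,0],[0,0,0.01,0,0,0,0],[0,0,0.008,0,0,0,0],[0,0,0,0,0,0,0],[0,0,0,0,0,0,1],[0,0,0,0,0,0,1],[0,0,0,0,0,0,1],[0,0,0,0,0,0,1],[0,0,0,0,0,0,1],[0,0,0,0,0,0,1]]]'

```text
t: 6.17
ee_pos: [491.0, 37.2, 317.1]
orientation: [1.291, 2.86, 0.006]
ft_force: [6.9, 7.6, -7.2]
width: 11.3
```

```bash
cat > arc.py <<'E'
import numpy as np,sys
# handle arc in dryer x,z -> tool y (=dryer +x), tool z (= -z world)
a=np.linspace(float(sys.argv[1]),float(sys.argv[2]),int(sys.argv[3])+1)
x=-86*np.cos(a)+46*np.sin(a); z=86*np.sin(a)+46*np.cos(a)
for i in range(len(a)-1): print(round(a[i+1],3),"ty %.1f tz %.1f"%(x[i+1]-x[i],-(z[i+1]-z[i])))
print(x[0],z[0],x[-1],z[-1])
E
python3 arc.py 0.18 1.72 19; python3 - <<'E'
from h import *
plan([490,36,317],np.load("pose.npz")["d"][2])
E
```

```text
0.261 ty 5.2 tz -6.0
0.342 ty 5.6 tz -5.5
0.423 ty 6.1 tz -5.1
0.504 ty 6.5 tz -4.6
0.585 ty 6.8 tz -4.0
0.666 ty 7.1 tz -3.5
0.747 ty 7.4 tz -2.9
0.828 ty 7.6 tz -2.3
0.909 ty 7.7 tz -1.7
0.991 ty 7.8 tz -1.0
1.072 ty 7.9 tz -0.4
1.153 ty 7.9 tz 0.3
1.234 ty 7.9 tz 0.9
1.315 ty 7.8 tz 1.5
1.396 ty 7.6 tz 2.2
1.477 ty 7.4 tz 2.8
1.558 ty 7.2 tz 3.3
1.639 ty 6.9 tz 3.9
1.72 ty 6.5 tz 4.5
-76.37519720219053 60.65335318287446 58.27288945955354 78.2065876639216
t 6.17 tcp [491.   37.2 317.1] yaw 0.723 w 11.3 F [ 6.9  7.6 -7.2] q [ 0.05  0.36  1.98  0.    0.79 -0.67]
 turn(tool,deg) [ 0.29  0.09 -0.44]  shift before turn [-0.3 -1.6  0.1]  after turn [-0.3 -1.6  0.1]
```

Call:
jog_arm --steps '[[[0,0.005,-0.006,0,0,0,1],[0,0.006,-0.0055,0,0,0,1],[0,0.006,-0.005,0,0,0,1],[0,0.0065,-0.0045,0,0,0,1],[0,0.007,-0.004,0,0,0,1],[0,0.007,-0.0035,0,0,0,1],[0,0.0075,-0.003,0,0,0,1],[0,0.0075,-0.0025,0,0,0,1],[0,0.008,-0.0015,0,0,0,1],[0,0.008,-0.001,0,0,0,1]]]'

```text
t: 7.0
ee_pos: [540.9, 81.6, 354.3]
orientation: [-1.29, -2.863, 0.003]
ft_force: [-3.3, -6.7, 7.2]
width: 11.2
```

```bash
python3 - <<'E'
from h import *
p=np.load("pose.npz")["d"];o=ctrl.get_obs()
g=o["ee_pos"]-[0,0,163]
d=place(g-[p[0],p[1],0],0,0,-p[2])[0];print("dryer frame",d)
a=np.arctan2(d[2]-94,-(d[0]-52))-np.arctan2(46,86);print("angle",a, np.hypot(d[2]-94,d[0]-52))
plan([490,36,317],p[2])
cv2.imwrite("pics/s2.png",cv2.resize(ctrl.get_image("side")[60:220,150:370,::-1],None,fx=3,fy=3))
E
```

```text
dryer frame [ 43.57900811  -0.4239328  191.31243118]
angle 0.9933121446941453 97.67610949530821
t 7.0 tcp [540.9  81.6 354.3] yaw 0.724 w 11.2 F [-3.3 -6.7  7.2] q [ 0.13  0.38  1.84 -0.    0.93 -0.59]
 turn(tool,deg) [-0.14  0.   -0.37]  shift before turn [ -0.5 -68.2  37.5]  after turn [ -0.  -68.3  37.3]
```

View pics/s2.png

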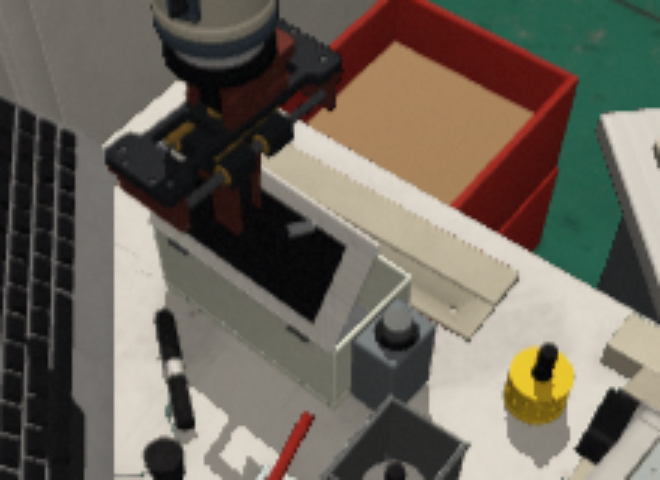

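The cover is following the gripper; it now stands at about 1 rad. I'll continue to the stop, slower at the end.

Call:
jog_arm --steps '[[[0,0.008,-0.0005,0,0,0,1],[0,0.008,0.0005,0,0,0,1],[0,0.008,0.001,0,0,0,1],[0,0.008,0.0015,0,0,0,1],[0,0.0075,0.002,0,0,0,1],[0,0.0075,0.003,0,0,0,1],[0,0.0035,0.0015,0,0,0,1],[0,0.0035,0.002,0,0,0,1],[0,0.0035,0.002,0,0,0,1],[0,0.0035,0.002,0,0,0,1],[0,0.003,0.002,0,0,0,1],[0,0,0,0,0,0,1],[0,0,0,0,0,0,1],[0,0,0,0,0,0,1]]]'

```text
t: 8.22
ee_pos: [589.1, 124.2, 335.8]
orientation: [1.291, 2.864, 0.0]
ft_force: [1.4, -3.0, -2.2]
width: 11.1
```

```bash
cat > ang.py <<'E'
from h import *
p=np.load("pose.npz")["d"];o=ctrl.get_obs()
g=o["ee_pos"]+R.from_rotvec(o["orientation"]).as_matrix()@[0,0,163]
d=place(g-[p[0],p[1],0],0,0,-p[2])[0];print("dryer frame",d)
a=np.arctan2(d[2]-94,-(d[0]-52))-np.arctan2(46,86);print("angle",a, np.hypot(d[2]-94,d[0]-52))
plan([490,36,317],p[2])
E
python3 ang.py
```

```text
dryer frame [108.00529227  -0.81126149 172.77585821]
angle 1.6976665363239112 96.65520471912464
t 8.22 tcp [589.1 124.2 335.8] yaw 0.724 w 11.1 F [ 1.4 -3.  -2.2] q [ 0.19  0.47  1.73  0.    0.94 -0.54]
 turn(tool,deg) [ 0.01 -0.   -0.39]  shift before turn [  -0.5 -132.7   18.8]  after turn [   0.4 -132.7   18.8]
```

Call:
jog_arm --steps '[[[0,0,0,0,0,0,0.35],[0,0,0,0,0,0,0.35],[0,0,0,0,0,0,0.35],[0,0,0,0,0,0,0.35],[0,0,-0.01,0,0,0,0.35],[0,0,-0.015,0,0,0,0.35],[0,0,-0.015,0,0,0,0.35],[0,0,-0.02,0,0,0,0.35],[0,0,-0.03,0,0,0,0.35],[0,0,-0.03,0,0,0,0.35]]]'

```text
t: 9.05
ee_pos: [588.6, 124.3, 457.6]
orientation: [-1.291, -2.863, 0.001]
ft_force: [0.6, -0.3, -0.1]
width: 28.3
```

```bash
cat > rk.py <<'E'
from h import *
from fit import *
import sys
P=np.load("pose.npz");r=P["r"]
o=ctrl.get_obs()
for n in ["top","side"]:
    ctrl.get_image(n); print(n,[(np.round(d["uv"],1).tolist(),round(d["p"],2)) for d in ctrl.landmark_of("canister_1_knob",n)])
    for y in(-84,0,84): print("  pred",y,proj(place([[0,y,66]],*r),Cs[n])[0].round(1))
w=[place([[0,y,0]],*r)[0] for y in(-84,0,84)];print(np.round(w,1))
plan([w[0][0],w[0][1],440],np.pi/2+r[2])
s=ctrl.get_image("side")[:,:,::-1];cv2.imwrite("pics/s3.png",cv2.resize(s[60:310,150:370],None,fx=2.4,fy=2.4))
E
python3 rk.py
```

```text
top [([278.4, 293.5], 0.55)]
  pred -84 [235.3 226.1]
  pred 0 [208.7 200.7]
  pred 84 [182.7 176. ]
side [([328.8, 180.5], 0.61), ([282.7, 219.8], 0.52)]
  pred -84 [280.4 218.5]
  pred 0 [259.2 245. ]
  pred 84 [236.3 273.7]
[[441.1 270.3   0. ]
 [499.4 330.7   0. ]
 [557.8 391.2   0. ]]
t 9.25 tcp [589.  124.3 457.6] yaw 0.724 w 28.5 F [-0.2  0.2 -0.6] q [ 0.19  0.33  1.63  0.    1.17 -0.54]
 turn(tool,deg) [ 0.12  0.07 -4.54]  shift before turn [207.4 -14.2  17.3]  after turn [207.8   2.3  17.6]
```

View pics/s3.png

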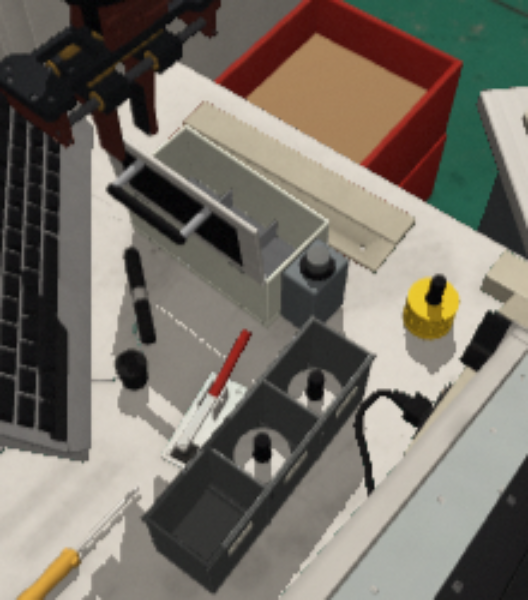

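Call:
jog_arm --steps '[[[0,0,0,0,0,-4.5,0.2],[0.035,0,0,0,0,0,0.2],[0.035,0,0,0,0,0,0.2],[0.035,0,0,0,0,0,0.2],[0.035,0,0,0,0,0,0.2],[0.035,0.001,0.008,0,0,0,0.2],[0.033,0.001,0.01,0,0,0,0.2],[0,0,0,0,0,0,0.2],[0,0,0,0,0,0,0.2]]]'

```text
t: 10.05
ee_pos: [439.4, 271.0, 436.5]
orientation: [-1.172, -2.912, 0.005]
ft_force: [-0.2, 0.0, 0.3]
width: 35.1
```

```bash
cat > wk.py <<'E'
from h import *
from fit import *
import sys
P=np.load("pose.npz");r=P["r"];y=float(sys.argv[1])
o=ctrl.get_obs();C=cam("wrist",o);im=ctrl.get_image("wrist")[:,:,::-1].copy()
w=place([[0,y,66]],*r)[0]
L=ctrl.landmark_of("canister_1_knob","wrist")
for d in L: print(np.round(d["uv"],1),round(d["p"],2),"world@66",onplane([d["uv"]],66,C)[0].round(1), "well pred",w.round(1),proj(w,C)[0].round(1))
for d in ctrl.trace("canister_1_knob","wrist")[:2]:
    print("tr",d["p"],d["bbox"])
for Q in [box(-36,36,-128,128,100,100)]+[box(-32,32,k-40,k+40,100,100) for k in(-84,0,84)]:
    cv2.polylines(im,[cv2.convexHull(proj(place(Q,*r),C).astype(np.float32)).astype(np.int32)],True,(0,0,255),1)
cv2.imwrite(sys.argv[2],im)
plan([w[0],w[1],235],np.pi/2+r[2])
E
python3 wk.py -84 pics/w4.png
```

```text
[262.1 165.6] 0.61 world@66 [437.7 275.7  66. ] well pred [441.1 270.3  66. ] [260.9 170.1]
[131.  138.9] 0.56 world@66 [295.  177.8  66. ] well pred [441.1 270.3  66. ] [260.9 170.1]
tr 0.96 [118.3, 116.1, 169.2, 158.2]
tr 0.93 [243.6, 146.3, 283.8, 184.5]
t 10.2 tcp [441.5 269.8 437.8] yaw 0.802 w 35.5 F [-0.4 -0.1  0.6] q [ 0.53  0.22  1.83 -0.    1.08 -0.28]
 turn(tool,deg) [-0.04  0.   -0.07]  shift before turn [6.000e-01 2.000e-01 2.028e+02]  after turn [6.000e-01 1.000e-01 2.028e+02]
```

View pics/w4.png

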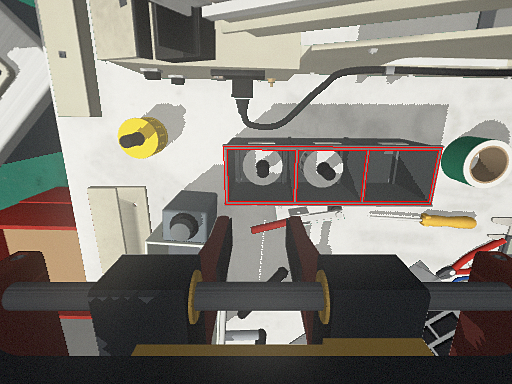

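The knob is at (262,166), about 4 mm toward tool +x from the well's middle. I'll shift 4 mm and descend.

Call:
jog_arm --steps '[[[0.0045,0,0.025,0,0,0,0.2],[0,0,0.03,0,0,0,0.2],[0,0,0.03,0,0,0,0.2],[0,0,0.03,0,0,0,0.2],[0,0,0.02,0,0,0,0.2],[0,0,0,0,0,0,0.2]]]'

```text
t: 10.7
ee_pos: [437.3, 271.7, 299.4]
orientation: [-1.179, -2.907, 0.009]
ft_force: [-0.3, -1.1, -0.9]
width: 35.0
```

```bash
python3 wk.py -84 pics/w5.png
```

```text
[266.1 205.4] 0.96 world@66 [440.5 273.8  66. ] well pred [441.1 270.3  66. ] [263.6 208.5]
[ 59.6 159.5] 0.69 world@66 [295.8 180.8  66. ] well pred [441.1 270.3  66. ] [263.6 208.5]
tr 0.74 [32.1, 122.4, 127.0, 186.5]
tr 0.18 [80.5, 227.3, 217.7, 356.9]
t 10.85 tcp [438.7 273.1 304. ] yaw 0.801 w 34.8 F [0.5 1.2 0.5] q [ 0.53  0.41  1.94 -0.    0.79 -0.27]
 turn(tool,deg) [ 0.06  0.02 -0.11]  shift before turn [-3.6 -0.5 69. ]  after turn [-3.6 -0.4 69. ]
```

View pics/w5.png

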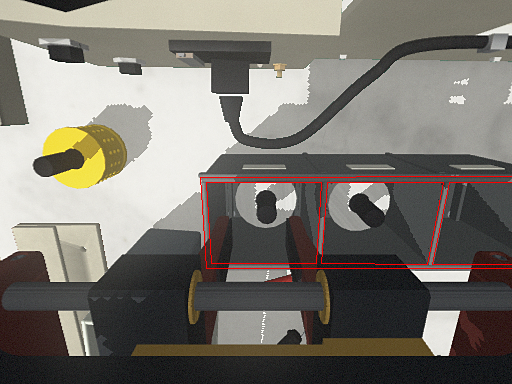

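Call:
jog_arm --steps '[[[0,0.0015,0.015,0,0,0,0.2],[0,0,0.015,0,0,0,0.2],[0,0,0.015,0,0,0,0.2],[0,0,0.012,0,0,0,0.2],[0,0,0.008,0,0,0,0.2],[0,0,0.004,0,0,0,0.2],[0,0,0,0,0,0,0.2],[0,0,0,0,0,0,0.2]]]'

```text
t: 11.52
ee_pos: [439.0, 274.6, 234.7]
orientation: [1.178, 2.912, 0.001]
ft_force: [-0.7, 1.3, 0.4]
width: 35.3
```

Call:
jog_arm --steps '[[[0,0,0,0,0,0,0.7],[0,0,0,0,0,0,1],[0,0,0,0,0,0,1],[0,0,0,0,0,0,1],[0,0,0,0,0,0,1],[0,0,0,0,0,0,1]]]'

```text
t: 12.02
ee_pos: [438.8, 274.6, 234.4]
orientation: [1.178, 2.912, 0.001]
ft_force: [1.0, -0.2, 1.6]
width: 15.3
```

Call:
jog_arm --steps '[[[0,0,-0.005,0,0,0,1],[0,0,-0.01,0,0,0,1],[0,0,-0.015,0,0,0,1],[0,0,-0.015,0,0,0,1],[0,0,-0.02,0,0,0,1],[0,0,-0.02,0,0,0,1],[0,0,-0.02,0,0,0,1],[0,0,-0.02,0,0,0,1],[0,0,-0.02,0,0,0,1],[0,0,-0.015,0,0,0,1],[0,0,-0.01,0,0,0,1],[0,0,0,0,0,0,1]]]'

```text
t: 13.02
ee_pos: [439.0, 274.6, 406.7]
orientation: [1.177, 2.91, 0.005]
ft_force: [0.4, -0.0, -2.1]
width: 15.2
```

```bash
cat > dp.py <<'E'
from h import *
import sys
d=np.load("pose.npz")["d"]
w=place([[float(sys.argv[2]) if len(sys.argv)>2 else 0,float(sys.argv[1]),0]],*d[:3])[0];print(w)
plan([w[0],w[1],405],d[2]+np.pi/2)
E
python3 dp.py 69; python3 dp.py 0; python3 dp.py -69; python3 wk.py -84 pics/w6.png
```

```text
[462.07829746 104.21758243   0.        ]
t 13.02 tcp [439.  274.6 406.7] yaw 0.802 w 15.2 F [ 0.4 -0.  -2.1] q [ 0.54  0.26  1.86 -0.    1.01 -0.27]
 turn(tool,deg) [  0.13   0.21 -85.89]  shift before turn [-135.  -106.4    1.4]  after turn [  96.5 -142.3    1.7]
[508.11458002  52.8204941    0.        ]
t 13.02 tcp [439.  274.6 406.7] yaw 0.802 w 15.2 F [ 0.4 -0.  -2.1] q [ 0.54  0.26  1.86 -0.    1.01 -0.27]
 turn(tool,deg) [  0.13   0.21 -85.89]  shift before turn [-203.9 -111.4    1.5]  after turn [  96.5 -211.3    1.7]
[554.15086257   1.42340578   0.        ]
t 13.02 tcp [439.  274.6 406.7] yaw 0.802 w 15.2 F [ 0.4 -0.  -2.1] q [ 0.54  0.26  1.86 -0.    1.01 -0.27]
 turn(tool,deg) [  0.13   0.21 -85.89]  shift before turn [-272.7 -116.3    1.5]  after turn [  96.5 -280.3    1.7]
[261.1 244. ] 0.63 world@66 [510.4 210.5  66. ] well pred [441.1 270.3  66. ] [257.1 177.1]
[116.1 145.4] 0.57 world@66 [296.8 177.3  66. ] well pred [441.1 270.3  66. ] [257.1 177.1]
tr 0.93 [218.1, 175.1, 300.6, 273.0]
tr 0.71 [101.0, 117.8, 156.9, 163.0]
t 13.17 tcp [438.3 274.2 403.5] yaw 0.802 w 15.5 F [-0.1  0.5 -3. ] q [ 0.54  0.27  1.87  0.    1.01 -0.27]
 turn(tool,deg) [-0.07 -0.02 -0.03]  shift before turn [ -4.8  -0.7 168.5]  after turn [ -4.7  -0.9 168.5]
```

View pics/w6.png

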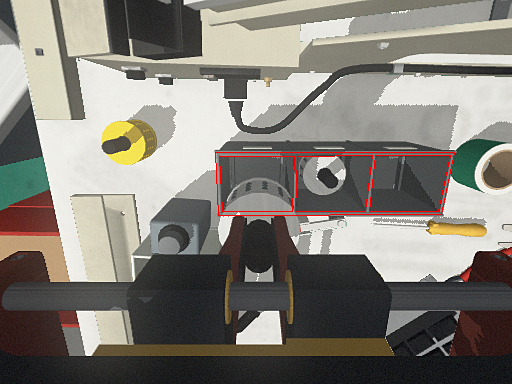

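Call:
jog_arm --steps '[[[0,0,0,0,0,-3.5,1],[0,0,0,0,0,-7,1],[0,0,0,0,0,-7,1],[0,0,0,0,0,-7,1],[0,0,0,0,0,-7,1],[0,0,0,0,0,-7,1],[0,0,0,0,0,-7,1],[0,0,0,0,0,-7,1],[0,0,0,0,0,-7,1],[0,0,0,0,0,-7,1],[0,0,0,0,0,-7,1],[0,0,0,0,0,-7,1],[0,0,0,0,0,-5.4,1],[0.015,0,0,0,0,0,1],[0.025,0,0,0,0,0,1],[0.025,0,0,0,0,0,1],[0.02,0,0,0,0,0,1],[0.012,0,0,0,0,0,1]]]'

```text
t: 14.67
ee_pos: [364.5, 208.3, 402.7]
orientation: [1.121, -2.93, 0.001]
ft_force: [-1.0, -0.9, -2.5]
width: 15.9
```

```bash
python3 dp.py -69
```

```text
[554.15086257   1.42340578   0.        ]
t 14.67 tcp [364.5 208.3 402.7] yaw 2.301 w 15.9 F [-1.  -0.9 -2.5] q [ 0.49  0.12  2.06 -0.    0.97 -1.81]
 turn(tool,deg) [ 0.05 -0.23  0.01]  shift before turn [  -3.2 -280.6   -2.6]  after turn [  -3.2 -280.6   -2.3]
```

Call:
jog_arm --steps '[[[-0.003,-0.01,0,0,0,0,1],[0,-0.02,0,0,0,0,1],[0,-0.03,0,0,0,0,1],[0,-0.03,0,0,0,0,1],[0,-0.03,0,0,0,0,1],[0,-0.03,0,0,0,0,1],[0,-0.03,0,0,0,0,1],[0,-0.03,0,0,0,0,1],[0,-0.03,0,0,0,0,1],[0,-0.02,0,0,0,0,1],[0,-0.015,0,0,0,0,1],[0,-0.005,0,0,0,0,1],[0,0,0,0,0,0,1],[0,0,0,0,0,0,1]]]'

```text
t: 15.83
ee_pos: [555.3, 3.5, 403.7]
orientation: [1.122, -2.933, -0.001]
ft_force: [-0.7, 0.3, -2.5]
width: 15.3
```

```bash
cat > wd.py <<'E'
from h import *
from fit import *
import sys
d=np.load("pose.npz")["d"]
o=ctrl.get_obs();C=cam("wrist",o);im=ctrl.get_image("wrist")[:,:,::-1].copy()
for Q in [box(-52,52,-106,106,94,94),box(-48,48,-102,102,94,94)]+[box(-48,48,k-33,k+33,38,38) for k in(-69,0,69)]:
    cv2.polylines(im,[cv2.convexHull(proj(place(Q,*d[:3]),C).astype(np.float32)).astype(np.int32)],True,(0,0,255),1)
cv2.imwrite(sys.argv[1],im)
s=ctrl.get_image("side")[:,:,::-1];cv2.imwrite(sys.argv[2],cv2.resize(s[40:240,150:350],None,fx=3,fy=3))
E
python3 dp.py -69; python3 wd.py pics/w7.png pics/s7.png
```

```text
[554.15086257   1.42340578   0.        ]
t 15.83 tcp [555.3   3.5 403.7] yaw 2.301 w 15.3 F [-0.7  0.3 -2.5] q [-0.02  0.32  1.79  0.    1.03 -2.32]
 turn(tool,deg) [ 0.06 -0.04  0.01]  shift before turn [ 2.3 -0.8 -1.3]  after turn [ 2.3 -0.8 -1.3]
```

View pics/w7.png

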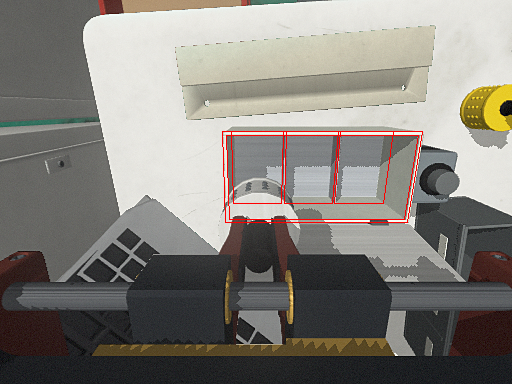

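View pics/s7.png

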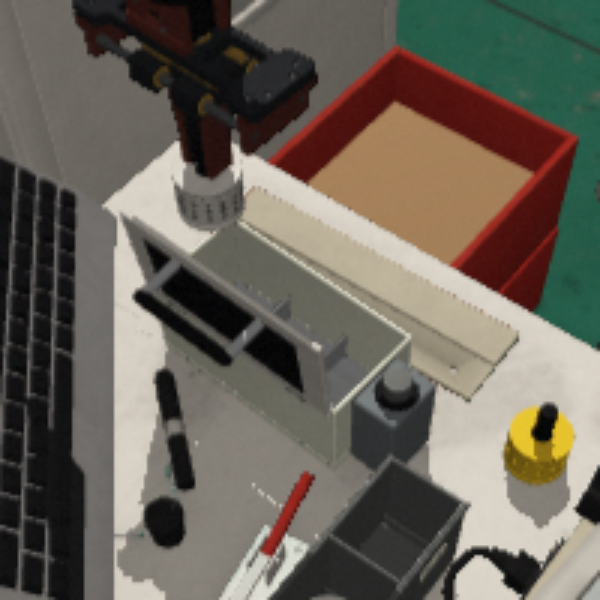

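Call:
jog_arm --steps '[[[0.006,-0.001,0.01,0,0,0,1],[0,0,0.02,0,0,0,1],[0,0,0.02,0,0,0,1],[0,0,0.02,0,0,0,1],[0,0,0.02,0,0,0,1],[0,0,0.02,0,0,0,1],[0,0,0.015,0,0,0,1],[0,0,0.015,0,0,0,1],[0,0,0.01,0,0,0,1],[0,0,0.008,0,0,0,1],[0,0,0.004,0,0,0,1],[0,0,0,0,0,0,1]]]'

```text
t: 16.93
ee_pos: [551.5, -1.4, 241.6]
orientation: [1.122, -2.933, -0.001]
ft_force: [0.6, -1.4, -1.5]
width: 15.7
```

```bash
python3 dp.py -69; python3 wd.py pics/w8.png pics/s8.png
```

```text
[554.15086257   1.42340578   0.        ]
t 16.93 tcp [551.5  -1.4 241.6] yaw 2.302 w 15.7 F [ 0.6 -1.4 -1.5] q [-0.02  0.56  1.88  0.    0.7  -2.33]
 turn(tool,deg) [ 0.04 -0.04  0.03]  shift before turn [  -3.8    0.4 -163.4]  after turn [  -3.9    0.3 -163.4]
```

View pics/w8.png

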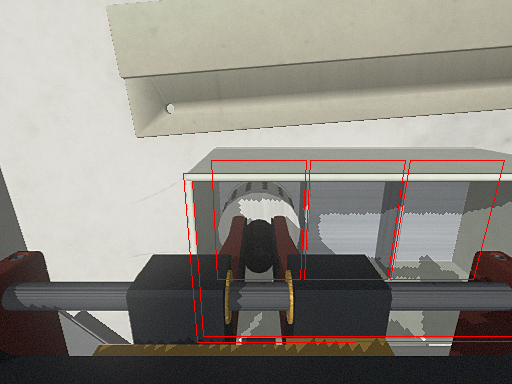

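Call:
jog_arm --steps '[[[0,0,0.0015,0,0,0,1],[0,0,0.0015,0,0,0,1],[0,0,0.001,0,0,0,1],[0,0,0.001,0,0,0,1],[0,0,0,0,0,0,1]]]'

```text
t: 17.45
ee_pos: [551.8, -1.5, 237.1]
orientation: [-1.122, 2.934, -0.0]
ft_force: [-0.8, -0.4, -2.0]
width: 15.6
```

Call:
jog_arm --steps '[[[0,0,0.001,0,0,0,1],[0,0,0.001,0,0,0,1],[0,0,0,0,0,0,1]]]'

```text
t: 17.7
ee_pos: [551.8, -1.4, 236.3]
orientation: [-1.122, 2.934, 0.0]
ft_force: [-4.6, 2.0, 10.2]
width: 15.6
```

Contact (+10 N). I'll release and retreat upward.

Call:
jog_arm --steps '[[[0,0,0,0,0,0,0.7],[0,0,0,0,0,0,0.45],[0,0,0,0,0,0,0.35],[0,0,0,0,0,0,0.35],[0,0,0,0,0,0,0.35],[0,0,-0.01,0,0,0,0.35],[0,0,-0.015,0,0,0,0.35],[0,0,-0.02,0,0,0,0.35],[0,0,-0.03,0,0,0,0.35],[0,0,-0.03,0,0,0,0.35],[0,0,-0.03,0,0,0,0.35],[0,0,-0.03,0,0,0,0.35],[0,0,0,0,0,0,0.35]]]'

```text
t: 18.78
ee_pos: [553.3, -1.6, 406.7]
orientation: [-1.119, 2.926, -0.006]
ft_force: [0.3, -0.6, -0.4]
width: 28.3
```

```bash
python3 dp.py -69; python3 wd.py pics/w9.png pics/s9.png; cat rk.py | sed 's/s3.png/s10.png/' > rk2.py; python3 rk2.py
```

```text
[554.15086257   1.42340578   0.        ]
t 18.78 tcp [553.3  -1.6 406.7] yaw 2.301 w 28.3 F [ 0.3 -0.6 -0.4] q [-0.02  0.31  1.79 -0.    1.03 -2.33]
 turn(tool,deg) [-0.4   0.42  0.02]  shift before turn [-2.6  1.7  1.8]  after turn [-2.6  1.7  1.7]
top [([354.5, 175.7], 0.8), ([280.0, 292.0], 0.64), ([210.8, 203.6], 0.37)]
  pred -84 [235.3 226.1]
  pred 0 [208.7 200.7]
  pred 84 [182.7 176. ]
side [([329.6, 180.3], 0.61), ([227.0, 136.9], 0.52)]
  pred -84 [280.4 218.5]
  pred 0 [259.2 245. ]
  pred 84 [236.3 273.7]
[[441.1 270.3   0. ]
 [499.4 330.7   0. ]
 [557.8 391.2   0. ]]
t 19.08 tcp [551.3  -1.5 398.8] yaw 2.301 w 28.3 F [-0.4  0.3 -0. ] q [-0.02  0.32  1.8  -0.    1.02 -2.33]
 turn(tool,deg) [-0.   -0.17 85.86]  shift before turn [-99.3 276.1 -40.9]  after turn [268.1 119.  -41.2]
```

View pics/w9.png

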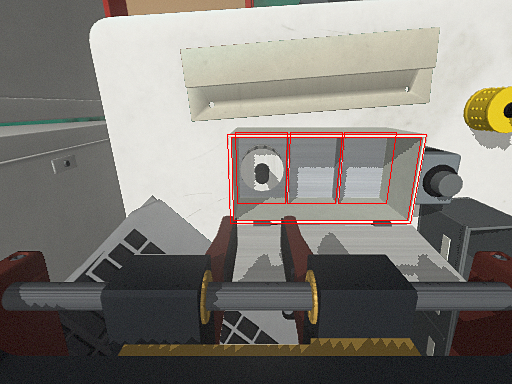

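View pics/s10.png

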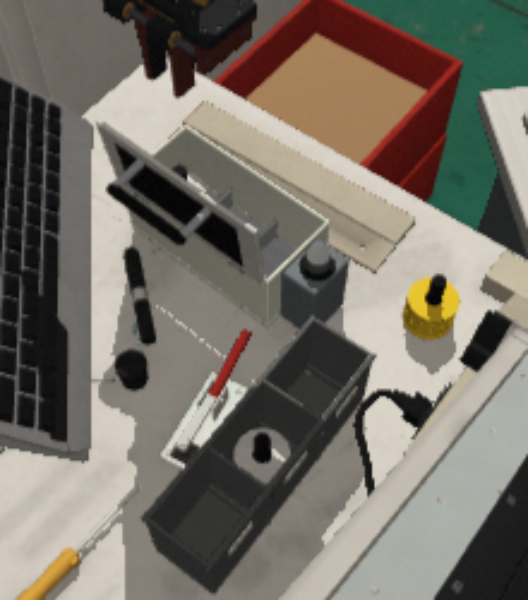

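```bash
python3 - <<'E'
from h import *
r=np.load("pose.npz")["r"];w=place([[-2,0,0]],*r)[0];print(w)
plan([w[0],w[1],440],np.pi/2+r[2])
E
```

```text
[497.96637409 332.12472277   0.        ]
t 19.13 tcp [551.4  -1.5 398.8] yaw 2.301 w 28.7 F [ 0.4 -0.3 -0.2] q [-0.02  0.32  1.8  -0.    1.02 -2.33]
 turn(tool,deg) [-0.   -0.17 85.86]  shift before turn [-182.8  284.2  -41.1]  after turn [270.2 202.9 -41.2]
```

Call:
jog_arm --steps '[[[0,0.028,-0.02,0,0,0,0.2],[0,0.028,-0.021,0,0,0,0.2],[-0.0183,0.0284,0,0,0,0,0.2],[-0.0183,0.0284,0,0,0,0,0.2],[-0.0183,0.0284,0,0,0,0,0.2],[-0.0183,0.0284,0,0,0,0,0.2],[-0.0183,0.0284,0,0,0,0,0.2],[-0.0183,0.0284,0,0,0,0,0.2],[-0.0183,0.0284,0,0,0,0,0.2],[-0.0183,0.0284,0,0,0,0,0.2],[-0.0183,0,0,0,0,0,0.2],[-0.0183,0,0,0,0,0,0.2]]]'

```text
t: 20.13
ee_pos: [498.3, 333.5, 439.9]
orientation: [1.126, -2.931, 0.001]
ft_force: [0.0, -0.5, 0.7]
width: 34.7
```

Call:
jog_arm --steps '[[[0,0,0,0,0,7.15,0.2],[0,0,0,0,0,7.15,0.2],[0,0,0,0,0,7.15,0.2],[0,0,0,0,0,7.15,0.2],[0,0,0,0,0,7.15,0.2],[0,0,0,0,0,7.15,0.2],[0,0,0,0,0,7.15,0.2],[0,0,0,0,0,7.15,0.2],[0,0,0,0,0,7.15,0.2],[0,0,0,0,0,7.15,0.2],[0,0,0,0,0,7.15,0.2],[0,0,0,0,0,7.15,0.2],[0,0,0,0,0,0,0.2],[0,0,0,0,0,0,0.2]]]'

```text
t: 21.3
ee_pos: [499.0, 331.4, 440.2]
orientation: [-1.169, -2.915, 0.002]
ft_force: [0.1, 0.3, -0.3]
width: 35.3
```

```bash
python3 wk.py 0 pics/w11.png
```

```text
[ 68.1 135.6] 0.7 world@66 [295.4 180.9  66. ] well pred [499.4 330.7  66. ] [259.7 168.6]
tr 0.89 [53.4, 114.4, 115.4, 156.8]
t 21.45 tcp [499.1 331.5 440.7] yaw 0.807 w 35.2 F [0.4 0.2 0.5] q [ 0.57  0.35  1.66  0.    1.14 -0.24]
 turn(tool,deg) [-0.04 -0.01  0.22]  shift before turn [-8.000e-01 -1.000e-01  2.057e+02]  after turn [ -0.8  -0.3 205.7]
```

View pics/w11.png

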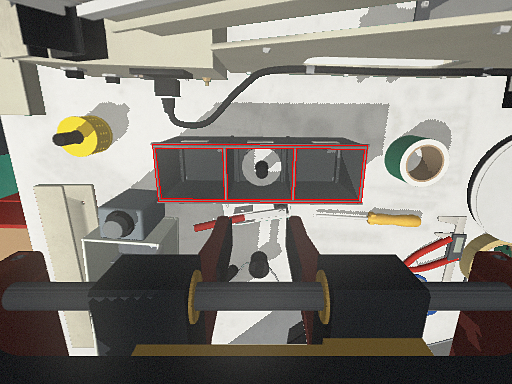

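Call:
jog_arm --steps '[[[0,0.002,0.025,0,0,0,0.2],[0,0,0.03,0,0,0,0.2],[0,0,0.03,0,0,0,0.2],[0,0,0.03,0,0,0,0.2],[0,0,0.022,0,0,0,0.2],[0,0,0,0,0,0,0.2],[0,0,0,0,0,0,0.2]]]'

```text
t: 22.03
ee_pos: [500.3, 332.8, 303.4]
orientation: [-1.173, -2.913, 0.003]
ft_force: [-0.6, 0.3, 0.7]
width: 35.1
```

```bash
python3 wk.py 0 pics/w12.png
```

```text
tr 0.65 [1.5, 117.6, 44.6, 178.8]
t 22.18 tcp [501.1 333.4 306. ] yaw 0.805 w 35.0 F [-0.2 -0.6  1.3] q [ 0.57  0.51  1.75  0.    0.88 -0.24]
 turn(tool,deg) [0.17 0.04 0.1 ]  shift before turn [-0.5 -3.3 71. ]  after turn [-0.6 -3.1 71. ]
```

View pics/w12.png

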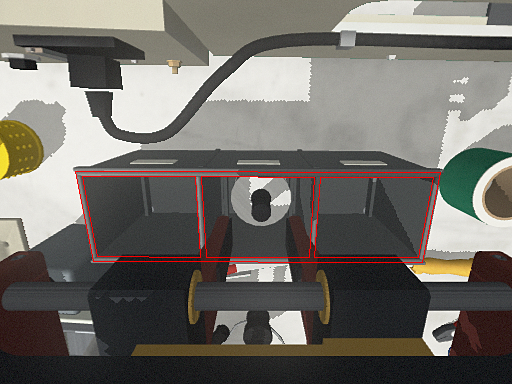

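Call:
jog_arm --steps '[[[0,0.0015,0.01,0,0,0,0.32],[0,0,0.015,0,0,0,0.32],[0,0,0.015,0,0,0,0.32],[0,0,0.015,0,0,0,0.32],[0,0,0.01,0,0,0,0.32],[0,0,0.003,0,0,0,0.32],[0,0,0,0,0,0,0.32],[0,0,0,0,0,0,0.32]]]'

```text
t: 22.85
ee_pos: [501.8, 334.2, 236.7]
orientation: [1.175, 2.913, 0.001]
ft_force: [-0.7, -0.5, 0.2]
width: 29.8
```

Call:
jog_arm --steps '[[[0,0,0,0,0,0,0.7],[0,0,0,0,0,0,1],[0,0,0,0,0,0,1],[0,0,0,0,0,0,1],[0,0,0,0,0,0,1],[0,0,0,0,0,0,1]]]'

```text
t: 23.35
ee_pos: [501.6, 334.1, 236.7]
orientation: [1.175, 2.913, 0.001]
ft_force: [-1.3, -1.0, 5.8]
width: 15.3
```

Call:
jog_arm --steps '[[[0,0,-0.005,0,0,0,1],[0,0,-0.01,0,0,0,1],[0,0,-0.015,0,0,0,1],[0,0,-0.015,0,0,0,1],[0,0,-0.02,0,0,0,1],[0,0,-0.02,0,0,0,1],[0,0,-0.02,0,0,0,1],[0,0,-0.02,0,0,0,1],[0,0,-0.02,0,0,0,1],[0,0,-0.015,0,0,0,1],[0,0,-0.01,0,0,0,1],[0,0,0,0,0,0,1]]]'

```text
t: 24.35
ee_pos: [501.8, 334.2, 408.9]
orientation: [1.174, 2.911, 0.005]
ft_force: [0.7, 0.6, -1.3]
width: 15.7
```

```bash
python3 dp.py 0 -3; python3 wk.py 0 pics/w13.png
```

```text
[505.879924   50.8189166   0.       ]
t 24.35 tcp [501.8 334.2 408.9] yaw 0.804 w 15.7 F [ 0.7  0.6 -1.3] q [ 0.57  0.39  1.68  0.    1.07 -0.24]
 turn(tool,deg) [  0.15   0.22 -85.79]  shift before turn [-199.6 -201.3    3.3]  after turn [ 186.1 -213.8    3.9]
[ 41.9 141. ] 0.83 world@66 [294.9 176.6  66. ] well pred [499.4 330.7  66. ] [254.9 173.8]
[122.8 349.4] 0.49 world@66 [556.7  -5.1  66. ] well pred [499.4 330.7  66. ] [254.9 173.8]
tr 0.62 [26.2, 116.4, 97.3, 163.8]
tr 0.39 [110.5, 330.9, 114.7, 343.8]
t 24.5 tcp [501.1 333.8 405.4] yaw 0.804 w 15.6 F [ 0.2  0.2 -1.9] q [ 0.57  0.39  1.68  0.    1.07 -0.24]
 turn(tool,deg) [-0.08 -0.02  0.06]  shift before turn [ -0.9  -3.2 170.4]  after turn [ -0.9  -3.4 170.4]
```

View pics/w13.png

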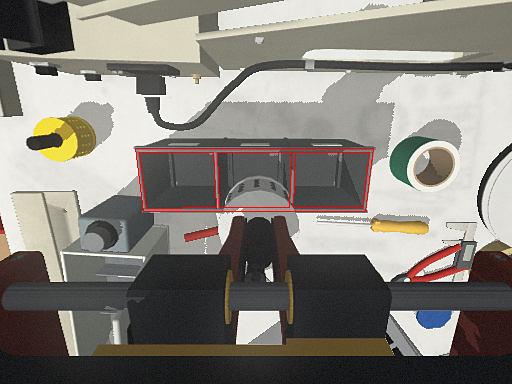

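Call:
jog_arm --steps '[[[0,0,0,0,0,-3.5,1],[0,0,0,0,0,-7,1],[0,0,0,0,0,-7,1],[0,0,0,0,0,-7,1],[0,0,0,0,0,-7,1],[0,0,0,0,0,-7,1],[0,0,0,0,0,-7,1],[0,0,0,0,0,-7,1],[0,0,0,0,0,-7,1],[0,0,0,0,0,-7,1],[0,0,0,0,0,-7,1],[0,0,0,0,0,-7,1],[0,0,0,0,0,-5.3,1],[0.016,0,0,0,0,0,1],[0.03,0,0,0,0,0,1],[0.035,0,0,0,0,0,1],[0.035,0,0,0,0,0,1],[0.035,0,0,0,0,0,1],[0.025,0,0,0,0,0,1],[0.01,0,0,0,0,0,1]]]'

```text
t: 26.17
ee_pos: [359.9, 207.7, 404.6]
orientation: [1.12, -2.93, 0.001]
ft_force: [-0.4, 0.5, -2.1]
width: 15.2
```

Call:
jog_arm --steps '[[[0,-0.01,0,0,0,0,1],[0,-0.02,0,0,0,0,1],[0,-0.03,0,0,0,0,1],[0,-0.03,0,0,0,0,1],[0,-0.03,0,0,0,0,1],[0,-0.03,0,0,0,0,1],[0,-0.03,0,0,0,0,1],[0,-0.02,0,0,0,0,1],[0,-0.01,0,0,0,0,1],[0,-0.004,0,0,0,0,1],[0,0,0,0,0,0,1],[0,0,0,0,0,0,1]]]'

```text
t: 27.17
ee_pos: [505.6, 51.0, 405.7]
orientation: [1.122, -2.933, -0.001]
ft_force: [-0.9, 0.3, -2.0]
width: 15.5
```

```bash
python3 dp.py 0 -3; python3 wd.py pics/w14.png pics/s14.png
```

```text
[505.879924   50.8189166   0.       ]
t 27.17 tcp [505.6  51.  405.7] yaw 2.302 w 15.5 F [-0.9  0.3 -2. ] q [ 0.08  0.25  1.88  0.    1.01 -2.22]
 turn(tool,deg) [ 0.05 -0.04  0.02]  shift before turn [-0.1 -0.3  0.7]  after turn [-0.1 -0.3  0.7]
```

View pics/w14.png

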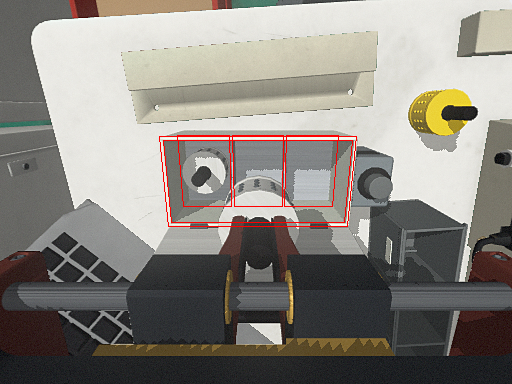

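Call:
jog_arm --steps '[[[0.002,0,0.01,0,0,0,1],[0,0,0.02,0,0,0,1],[0,0,0.02,0,0,0,1],[0,0,0.02,0,0,0,1],[0,0,0.02,0,0,0,1],[0,0,0.02,0,0,0,1],[0,0,0.015,0,0,0,1],[0,0,0.015,0,0,0,1],[0,0,0.01,0,0,0,1],[0,0,0.008,0,0,0,1],[0,0,0.004,0,0,0,1],[0,0,0.0015,0,0,0,1],[0,0,0.001,0,0,0,1],[0,0,0,0,0,0,1]]]'

```text
t: 28.43
ee_pos: [504.5, 49.2, 242.1]
orientation: [-1.122, 2.933, -0.0]
ft_force: [0.2, -0.1, -1.4]
width: 15.3
```

Call:
jog_arm --steps '[[[0,0,0.001,0,0,0,1],[0,0,0.001,0,0,0,1],[0,0,0.001,0,0,0,1],[0,0,0,0,0,0,1]]]'

```text
t: 28.77
ee_pos: [504.4, 49.1, 238.8]
orientation: [-1.122, 2.934, -0.0]
ft_force: [-0.7, -0.6, -1.9]
width: 15.9
```

Call:
jog_arm --steps '[[[0,0,0.001,0,0,0,1],[0,0,0,0,0,0,1]]]'

```text
t: 28.93
ee_pos: [504.7, 49.0, 238.5]
orientation: [-1.122, 2.933, -0.001]
ft_force: [-1.4, -2.5, 7.3]
width: 15.5
```

Contact again (+7 N). Releasing and retreating.

Call:
jog_arm --steps '[[[0,0,0,0,0,0,0.7],[0,0,0,0,0,0,0.45],[0,0,0,0,0,0,0.35],[0,0,0,0,0,0,0.35],[0,0,0,0,0,0,0.35],[0,0,-0.01,0,0,0,0.35],[0,0,-0.015,0,0,0,0.35],[0,0,-0.02,0,0,0,0.35],[0,0,-0.03,0,0,0,0.35],[0,0,-0.03,0,0,0,0.35],[0,0,-0.03,0,0,0,0.35],[0,0,-0.03,0,0,0,0.35],[0,0,-0.035,0,0,0,0.35],[0,0,0,0,0,0,0.35]]]'

```text
t: 30.1
ee_pos: [505.7, 49.3, 444.7]
orientation: [-1.119, 2.924, -0.005]
ft_force: [1.2, -0.0, 0.3]
width: 28.7
```

```bash
python3 wd.py pics/w15.png pics/s15.png; sed 's/s3.png/s16.png/' rk.py > rk2.py; python3 rk2.py
```

```text
top [([277.2, 291.6], 0.82)]
  pred -84 [235.3 226.1]
  pred 0 [208.7 200.7]
  pred 84 [182.7 176. ]
side [([331.5, 179.6], 0.7), ([226.4, 134.7], 0.55)]
  pred -84 [280.4 218.5]
  pred 0 [259.2 245. ]
  pred 84 [236.3 273.7]
[[441.1 270.3   0. ]
 [499.4 330.7   0. ]
 [557.8 391.2   0. ]]
t 30.4 tcp [503.8  49.1 436.4] yaw 2.301 w 28.5 F [-0.1  0.3  0.6] q [ 0.07  0.21  1.86  0.    1.08 -2.23]
 turn(tool,deg) [-1.000e-02 -1.700e-01  8.586e+01]  shift before turn [-100.9  206.6   -3.5]  after turn [198.8 115.5  -3.6]
```

View pics/w15.png

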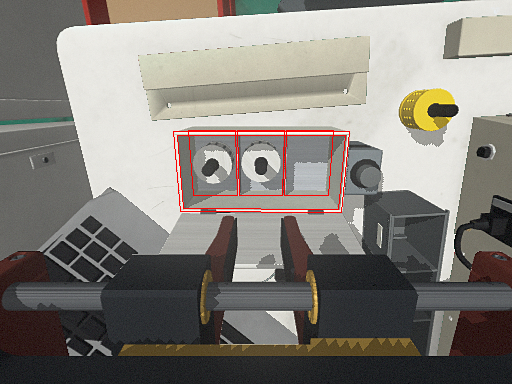

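View pics/s16.png

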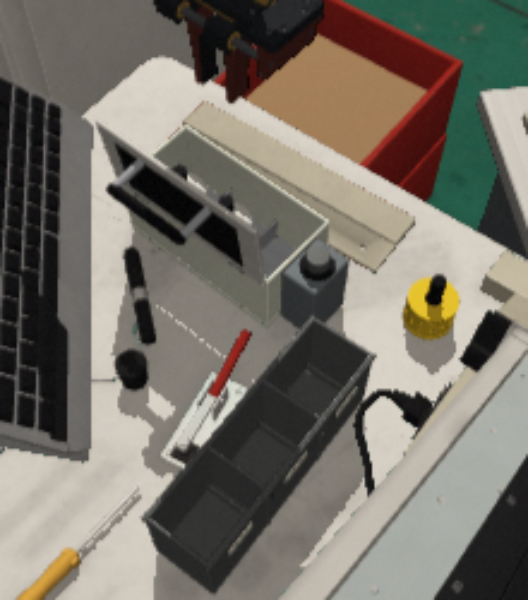

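```bash
python3 - <<'E'
from h import *
d=np.load("pose.npz")["d"]
plan([589,124.2,440],d[2]-0.005)
E
python3 arc.py 1.70 0 22
```

```text
t 30.45 tcp [503.9  49.1 436.3] yaw 2.302 w 28.4 F [-0.3 -0.1  0.1] q [ 0.07  0.21  1.86  0.    1.08 -2.23]
 turn(tool,deg) [-2.00e-02 -1.70e-01  9.03e+01]  shift before turn [-113.5   -0.9   -3.9]  after turn [ -0.3 113.5  -3.7]
1.623 ty -6.3 tz -4.1
1.545 ty -6.6 tz -3.6
1.468 ty -6.9 tz -3.1
1.391 ty -7.1 tz -2.6
1.314 ty -7.3 tz -2.0
1.236 ty -7.4 tz -1.5
1.159 ty -7.5 tz -0.9
1.082 ty -7.5 tz -0.3
1.005 ty -7.5 tz 0.3
0.927 ty -7.5 tz 0.9
0.85 ty -7.4 tz 1.4
0.773 ty -7.3 tz 2.0
0.695 ty -7.1 tz 2.6
0.618 ty -6.9 tz 3.1
0.541 ty -6.6 tz 3.6
0.464 ty -6.3 tz 4.1
0.386 ty -6.0 tz 4.6
0.309 ty -5.6 tz 5.0
0.232 ty -5.2 tz 5.5
0.155 ty -4.8 tz 5.8
0.077 ty -4.3 tz 6.2
0.0 ty -3.8 tz 6.5
56.697207790228674 79.35632696131816 -86.0 46.0
```

Call:
jog_arm --steps '[[[-0.02,0,-0.004,0,0,0,0.35],[-0.03,0,0,0,0,0,0.35],[-0.03,0,0,0,0,0,0.35],[-0.022,0,0,0,0,0,0.35],[-0.0115,-0.001,0,0,0,0,0.35],[0,0,0,0,0,7,0.35],[0,0,0,0,0,7,0.35],[0,0,0,0,0,7,0.35],[0,0,0,0,0,7,0.35],[0,0,0,0,0,7,0.35],[0,0,0,0,0,7,0.35],[0,0,0,0,0,7,0.35],[0,0,0,0,0,7,0.35],[0,0,0,0,0,7,0.35],[0,0,0,0,0,7,0.35],[0,0,0,0,0,7,0.35],[0,0,0,0,0,7,0.35],[0,0,0,0,0,6.2,0.35],[0,0,0,0,0,0,0.35],[0,0,0,0,0,0,0.35]]]'

```text
t: 32.12
ee_pos: [589.2, 123.9, 440.9]
orientation: [-1.281, -2.867, 0.002]
ft_force: [0.7, -0.5, 0.2]
width: 28.7
```

```bash
python3 - <<'E'
from h import *
from fit import *
d=np.load("pose.npz")["d"]
plan([589,124.2,336],d[2]-0.005)
o=ctrl.get_obs();C=cam("wrist",o);im=ctrl.get_image("wrist")[:,:,::-1].copy()
print(ctrl.landmark_of("cover_handle","wrist"))
q=[d[0],d[1],d[2],1.70];print(handle(q),proj(handle(q),C))
for P in dryp(q)[3:]:
    cv2.polylines(im,[cv2.convexHull(proj(P,C).astype(np.float32)).astype(np.int32)],True,(0,0,255),1)
cv2.imwrite("pics/w17.png",im)
E
```

```text
t 32.12 tcp [589.2 123.9 440.9] yaw 0.73 w 28.7 F [ 0.7 -0.5  0.2] q [ 0.19  0.35  1.65 -0.    1.14 -0.54]
 turn(tool,deg) [-0.09 -0.04  0.28]  shift before turn [  0.3   0.2 104.9]  after turn [4.000e-01 1.000e-01 1.049e+02]
[{'uv': [192.9, 202.1], 'p': 0.73}, {'uv': [311.6, 0.0], 'p': 0.71}, {'uv': [257.2, 193.1], 'p': 0.7}]
[[589.08153638 125.34245601 173.35632696]] [[261.02459274 190.74834513]]
```

View pics/w17.png

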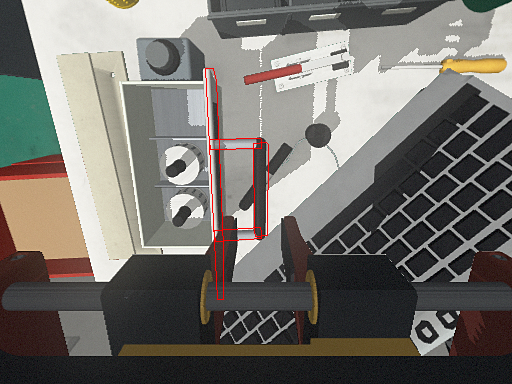

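The bar is where the model predicts, at about (260,188), between the fingers. I'll descend and grip it.

Call:
jog_arm --steps '[[[0,0,0.02,0,0,0,0.35],[0,0,0.02,0,0,0,0.35],[0,0,0.02,0,0,0,0.35],[0,0,0.015,0,0,0,0.35],[0,0,0.015,0,0,0,0.35],[0,0,0.01,0,0,0,0.35],[0,0,0.005,0,0,0,0.35],[0,0,0,0,0,0,0.35],[0,0,0,0,0,0,1],[0,0,0,0,0,0,1],[0,0,0,0,0,0,1],[0,0,0,0,0,0,1],[0,0,0,0,0,0,1],[0,0,0,0,0,0,1]]]'

```text
t: 33.38
ee_pos: [589.7, 124.2, 337.4]
orientation: [1.286, 2.865, 0.001]
ft_force: [0.5, -0.8, 4.0]
width: 11.5
```

```bash
python3 ang.py
```

```text
dryer frame [108.61351703  -1.40805297 174.40557858]
angle 1.6931046510022616 98.3369075068784
t 33.38 tcp [589.7 124.2 337.4] yaw 0.727 w 11.5 F [ 0.5 -0.8  4. ] q [ 0.19  0.47  1.73 -0.    0.94 -0.54]
 turn(tool,deg) [ 0.07  0.04 -0.18]  shift before turn [   0.4 -133.2   20.3]  after turn [   0.8 -133.1   20.4]
```

Call:
jog_arm --steps '[[[0,-0.0065,-0.004,0,0,0,1],[0,-0.0065,-0.0035,0,0,0,1],[0,-0.007,-0.003,0,0,0,1],[0,-0.007,-0.0025,0,0,0,1],[0,-0.0075,-0.002,0,0,0,1],[0,-0.0075,-0.0015,0,0,0,1],[0,-0.0075,-0.001,0,0,0,1],[0,-0.0075,-0.0005,0,0,0,1],[0,-0.0075,0.0005,0,0,0,1],[0,-0.0075,0.001,0,0,0,1],[0,-0.0075,0.0015,0,0,0,1],[0,-0.007,0.002,0,0,0,1],[0,0,0,0,0,0,1]]]'

```text
t: 34.47
ee_pos: [524.0, 65.7, 349.5]
orientation: [-1.286, -2.866, 0.002]
ft_force: [-0.9, -3.1, 4.7]
width: 11.0
```

```bash
python3 ang.py; python3 arc.py 0.77 0 16
```

```text
dryer frame [ 20.21900301  -1.0108119  186.53035327]
angle 0.7487909838522073 97.83607742213036
t 34.47 tcp [524.   65.7 349.5] yaw 0.727 w 11.0 F [-0.9 -3.1  4.7] q [ 0.1   0.36  1.89 -0.    0.9  -0.62]
 turn(tool,deg) [-0.07  0.02 -0.19]  shift before turn [  0.4 -45.1  32.6]  after turn [  0.5 -45.1  32.5]
0.722 ty -4.4 tz 1.5
0.674 ty -4.4 tz 1.7
0.626 ty -4.3 tz 2.0
0.578 ty -4.2 tz 2.2
0.529 ty -4.1 tz 2.4
0.481 ty -3.9 tz 2.5
0.433 ty -3.8 tz 2.7
0.385 ty -3.7 tz 2.9
0.337 ty -3.5 tz 3.1
0.289 ty -3.4 tz 3.3
0.241 ty -3.2 tz 3.4
0.192 ty -3.1 tz 3.6
0.144 ty -2.9 tz 3.7
0.096 ty -2.7 tz 3.8
0.048 ty -2.5 tz 4.0
0.0 ty -2.3 tz 4.1
-29.718096609682718 92.89152132405607 -86.0 46.0
```

Call:
jog_arm --steps '[[[0,-0.0045,0.0017,0,0,0,1],[0,-0.0045,0.0018,0,0,0,1],[0,-0.0043,0.002,0,0,0,1],[0,-0.0042,0.0022,0,0,0,1],[0,-0.0041,0.0024,0,0,0,1],[0,-0.004,0.0025,0,0,0,1],[0,-0.0038,0.0027,0,0,0,1],[0,-0.0037,0.0029,0,0,0,1],[0,-0.0035,0.0031,0,0,0,1],[0,-0.0034,0.0033,0,0,0,1],[0,-0.0032,0.0034,0,0,0,1],[0,-0.0031,0.0036,0,0,0,1],[0,-0.0029,0.0037,0,0,0,1],[0,0,0,0,0,0,1]]]'

```text
t: 35.63
ee_pos: [487.6, 33.7, 313.4]
orientation: [-1.286, -2.865, 0.001]
ft_force: [3.4, 2.2, -5.3]
width: 11.0
```

```bash
python3 ang.py
```

```text
dryer frame [-28.2812288   -0.45617115 150.41556499]
angle 0.12138837181328288 98.12131099039647
t 35.63 tcp [487.6  33.7 313.4] yaw 0.727 w 11.0 F [ 3.4  2.2 -5.3] q [ 0.04  0.36  1.99 -0.    0.79 -0.68]
 turn(tool,deg) [-0.06 -0.03 -0.19]  shift before turn [ 0.1  3.4 -3.6]  after turn [ 0.1  3.4 -3.6]
```

Call:
jog_arm --steps '[[[0,-0.0015,0.002,0,0,0,1],[0,-0.0014,0.002,0,0,0,1],[0,-0.0012,0.002,0,0,0,1],[0,-0.001,0.002,0,0,0,1],[0,-0.0005,0.0015,0,0,0,1],[0,0,0.001,0,0,0,1],[0,0,0.001,0,0,0,1],[0,0,0,0,0,0,1]]]'

```text
t: 36.3
ee_pos: [483.8, 30.2, 304.5]
orientation: [-1.286, -2.866, 0.001]
ft_force: [-5.9, 2.8, 24.9]
width: 11.0
```

```bash
python3 ang.py
```

```text
dryer frame [-33.34735562  -0.61371454 141.52181994]
angle 0.01688903491459448 97.68569231114013
t 36.3 tcp [483.8  30.2 304.5] yaw 0.727 w 11.0 F [-5.9  2.8 24.9] q [ 0.04  0.37  2.01 -0.    0.76 -0.69]
 turn(tool,deg) [-0.04 -0.01 -0.17]  shift before turn [  0.2   8.5 -12.5]  after turn [  0.2   8.5 -12.5]
```

The gripper meets 25 N at an angle of about 0.02 rad, so the cover should be shut. I'll release, rise and check.

Call:
jog_arm --steps '[[[0,0,0,0,0,0,0.5],[0,0,0,0,0,0,0],[0,0,0,0,0,0,0],[0,0,0,0,0,0,0],[0,0,0,0,0,0,0],[0,0,-0.01,0,0,0,0],[0,0,-0.015,0,0,0,0],[0,0,-0.02,0,0,0,0],[0,0,-0.03,0,0,0,0],[0,0,-0.03,0,0,0,0.5],[0,0,0,0,0,0,1],[0,0,0,0,0,0,1]]]'

```text
t: 37.3
ee_pos: [484.3, 30.3, 409.9]
orientation: [1.285, 2.863, 0.003]
ft_force: [0.9, 0.1, -0.5]
width: 27.2
```

```bash
python3 - <<'E'
from h import *
from fit import *
d=np.load("pose.npz")["d"]
o=ctrl.get_obs();C=cam("wrist",o);im=ctrl.get_image("wrist")[:,:,::-1].copy()
uv=[e["uv"] for e in ctrl.landmark_of("start_top","wrist")];print(uv)
q=[d[0],d[1],d[2],0.0]
b=place([[0,130,110]],*d[:3])[0];print(b,proj(b,C),onplane(uv,110,C) if uv else "")
for P in dryp(q):
    cv2.polylines(im,[cv2.convexHull(proj(P,C).astype(np.float32)).astype(np.int32)],True,(0,0,255),1)
cv2.imwrite("pics/w18.png",im)
s=ctrl.get_image("side")[:,:,::-1].copy()
s=cv2.resize(s,None,fx=4,fy=4,interpolation=3)
for P in dryp(q)[3:5]:
    cv2.polylines(s,[cv2.convexHull(((proj(P,Cs["side"])+.5)*4).astype(np.float32)).astype(np.int32)],True,(0,0,255),1)
cv2.imwrite("pics/s18.png",s[100*4:215*4,190*4:320*4])
plan([b[0],b[1],330],d[2])
E
```

```text
[[293.4, 45.8]]
[421.3795549  149.65558805 110.        ] [[293.08431412  47.73604295]] [[420.46368611 151.04147673 110.        ]]
t 37.45 tcp [483.4  30.2 407. ] yaw 0.727 w 15.5 F [ 0.4 -1.  -0.3] q [ 0.04  0.21  1.93 -0.    1.   -0.69]
 turn(tool,deg) [-0.09 -0.07 -0.19]  shift before turn [130.3  33.2  77.1]  after turn [130.3  33.5  77. ]
```

View pics/w18.png

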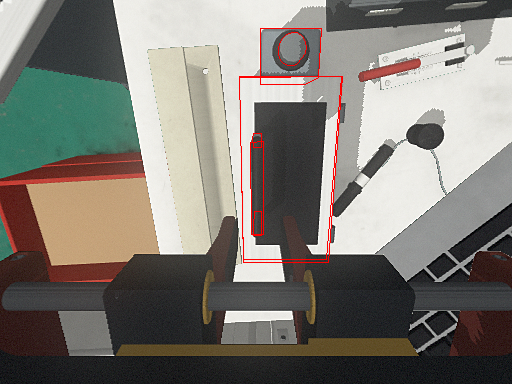

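View pics/s18.png

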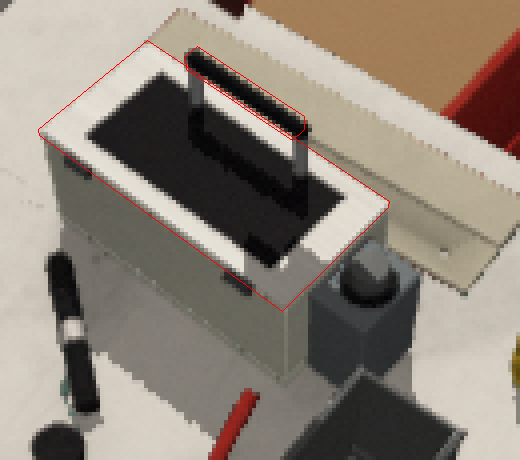

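The cover lies shut and matches the 0 rad outline. Next I'll move over the button with the fingers closed.

Call:
jog_arm --steps '[[[0.02,0.005,0,0,0,0,1],[0.03,0.007,0,0,0,0,1],[0.03,0.008,0,0,0,0,1],[0.03,0.008,0,0,0,0,1],[0.02,0.0055,0.01,0,0,0,1],[0,0,0.03,0,0,0,1],[0,0,0.03,0,0,0,1],[0,0,0.01,0,0,0,1],[0,0,0,0,0,0,1],[0,0,0,0,0,0,1]]]'

```text
t: 38.28
ee_pos: [422.6, 149.5, 327.4]
orientation: [-1.286, -2.864, 0.003]
ft_force: [0.9, -0.6, -0.2]
width: 0.6
```

```bash
python3 - <<'E'
from h import *
d=np.load("pose.npz")["d"]
b=place([[0,130,110]],*d[:3])[0]
plan([b[0],b[1],292],d[2])
cv2.imwrite("pics/w19.png",ctrl.get_image("wrist")[:,:,::-1])
s=ctrl.get_image("side")[:,:,::-1];cv2.imwrite("pics/s19.png",cv2.resize(s[100:220,190:340],None,fx=4,fy=4))
E
```

```text
t 38.28 tcp [422.6 149.5 327.4] yaw 0.727 w 0.6 F [ 0.9 -0.6 -0.2] q [ 0.31  0.29  2.07 -0.    0.79 -0.41]
 turn(tool,deg) [-0.14 -0.06 -0.2 ]  shift before turn [ 0.9 -0.7 35.4]  after turn [ 0.9 -0.8 35.4]
```

View pics/s19.png

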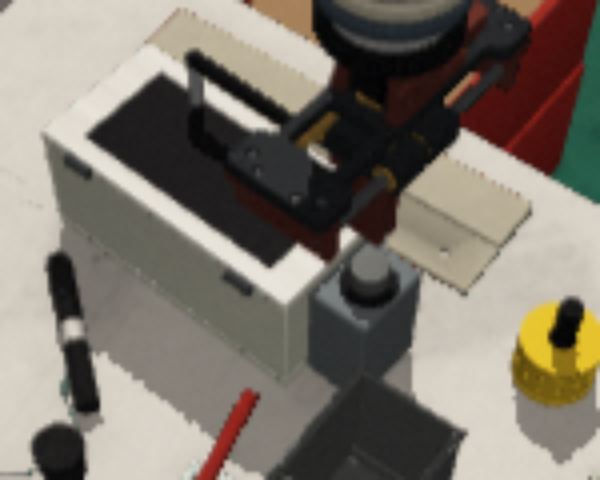

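Call:
jog_arm --steps '[[[0,0,0.012,0,0,0,1],[0,0,0.012,0,0,0,1],[0,0,0.008,0,0,0,1],[0,0,0.003,0,0,0,1],[0,0,0.002,0,0,0,1],[0,0,0.002,0,0,0,1],[0,0,0,0,0,0,1],[0,0,0,0,0,0,1]]]'

```text
t: 39.05
ee_pos: [422.7, 149.6, 289.3]
orientation: [1.286, 2.866, 0.0]
ft_force: [-0.7, -1.7, 2.7]
width: 0.5
```

Call:
jog_arm --steps '[[[0,0,0.001,0,0,0,1],[0,0,0.001,0,0,0,1],[0,0,0,0,0,0,1]]]'

```text
t: 39.3
ee_pos: [422.7, 149.6, 287.0]
orientation: [1.286, 2.866, 0.0]
ft_force: [-0.1, -2.0, 4.1]
width: 0.7
```

Call:
jog_arm --steps '[[[0,0,0.001,0,0,0,1],[0,0,0.001,0,0,0,1],[0,0,0,0,0,0,1]]]'

```text
t: 39.55
ee_pos: [422.8, 149.6, 286.0]
orientation: [1.286, 2.866, 0.0]
ft_force: [-4.5, -5.1, 21.6]
width: 0.8
```

The button is at its bottom stop: the force jumped from 4 to 22 N. I'll hold briefly, then let go and retreat.

Call:
jog_arm --steps '[[[0,0,0,0,0,0,1],[0,0,0,0,0,0,1],[0,0,-0.005,0,0,0,1],[0,0,-0.01,0,0,0,1],[0,0,-0.02,0,0,0,1],[0,0,-0.03,0,0,0,1],[0,0,-0.03,0,0,0,1],[0,0,-0.03,0,0,0,1],[0,0,-0.02,0,0,0,1],[0.03,0,0,0,0,0,1],[0.04,0,0,0,0,0,1],[0.04,0,0,0,0,0,1],[0.04,0,0,0,0,0,1],[0,0,0,0,0,0,1],[0,0,0,0,0,0,1]]]'

```text
t: 40.8
ee_pos: [321.4, 263.0, 430.2]
orientation: [-1.279, -2.869, -0.001]
ft_force: [0.0, -0.1, 0.3]
width: 0.5
```

```bash
python3 - <<'E'
from h import *
from fit import *
d=np.load("pose.npz")["d"];q=[d[0],d[1],d[2],0.0]
for n,c in (("side",(150,95)),("top",(150,100))):
    s=cv2.resize(ctrl.get_image(n)[:,:,::-1],None,fx=4,fy=4,interpolation=3)
    for P in dryp(q)[3:5]:
        cv2.polylines(s,[cv2.convexHull(((proj(P,Cs[n])+.5)*4).astype(np.float32)).astype(np.int32)],True,(0,0,255),1)
    cv2.imwrite(f"pics/{n}20.png",s[c[1]*4:c[1]*4+600,c[0]*4:c[0]*4+800])
    uv=[x["uv"] for x in ctrl.landmark_of("start_top",n)];print(n,uv,proj(place([[0,130,110]],*d[:3]),Cs[n]))
    for th in("marker_pen","screwdriver","cover_handle"): print(th,[(np.round(x["uv"],1),round(x["p"],2)) for x in ctrl.landmark_of(th,n)][:2])
print(proj(handle(q),Cs["side"]),proj(handle(q),Cs["top"]),ctrl.get_obs()["ft_force"])
E
```

```text
side [[284.9, 167.7]] [[281.46971087 165.55810174]]
marker_pen [(array([209.2, 183.1]), 0.79)]
screwdriver [(array([184.8, 288.4]), 0.86)]
cover_handle [(array([252.4, 124.4]), 0.79)]
top [[291.1, 233.3]] [[290.92943632 231.37823513]]
marker_pen [(array([304.8, 161.9]), 0.58)]
screwdriver [(array([186.5, 131.5]), 0.64)]
cover_handle [(array([346.5, 201.6]), 0.72)]
[[250.5843101  122.72805363]] [[348.19895106 199.63563537]] [ 0.22449894  0.46239382 -0.45530359]
```

View pics/side20.png

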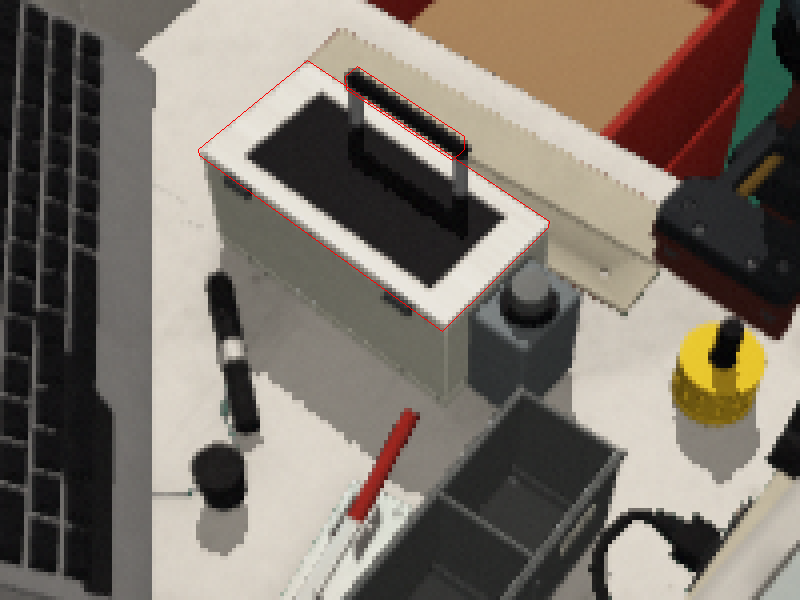

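View pics/top20.png

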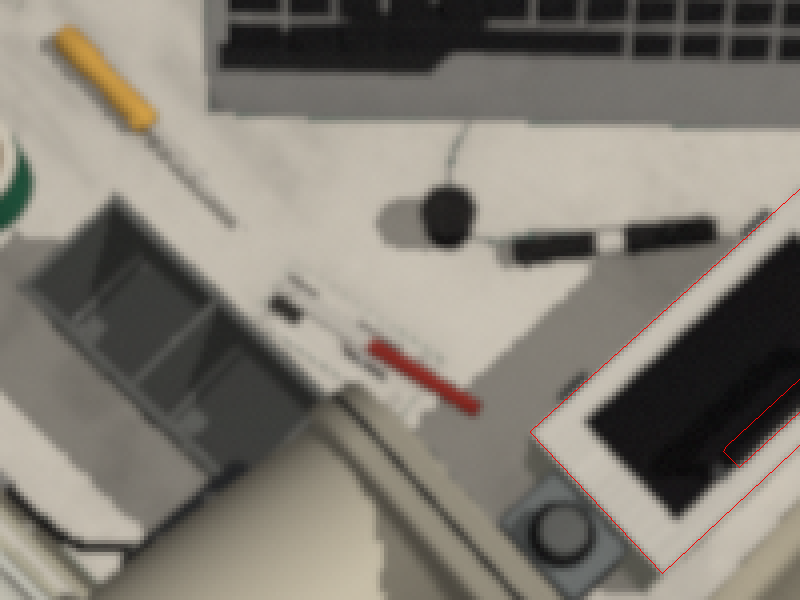

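```bash
python3 -c "
from workcell import ctrl
print(ctrl.close_job())"
```

```text
the job is handed in; nothing more can be done
None
```

The job is done and handed in, at about 41 s of the 208 s allowed. I got no verdict back.

**What I did:**
- I lifted the cover from about 0.18 rad, where it stood at the start, to its stop; the gripper position gave about 1.70 rad.
- Only two canisters were in the rack. I took both out by their knobs and set them down under light contact (7–10 N) in the dryer's -y and middle compartments.
- I lowered the cover until it met about 25 N and pressed the start button until the force jumped from 4 N to 22 N. Then I let go and moved clear.

**Last checks:**
- **Canisters:** before closing, the wrist picture showed both upright in their compartments. I could not see them once the cover was shut.
- **Cover:** it matches the outline of a shut cover in the side and top pictures. The gripper's own reading while still holding the bar was 0.017 rad, under the 0.04 limit.
- **Button:** it looks up again in both pictures. That is by eye, as there is no reading of its travel.
- **Marker pen and screwdriver:** their detected positions moved by at most 3–4 pixels, which is within detector scatter. The yellow look-alike was not touched.
- **Disagreements:** the canister detector missed the second knob in the wrist view, so I placed that grasp by eye from the picture. The first handle triangulation was about 7 mm higher than the fitted model, and I used the model.

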